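# Gauge the moulded sample bars and sort them

## Robot

A 6-joint arm with a two-finger parallel gripper is mounted at the origin on the work surface. World frame = base frame: x ahead of the robot, y to its left, z up, the work surface at z = 0. Lengths are in mm, angles in rad, forces in N, time in s.
With the tool pointing down it reaches from about 350 to 875 mm from the base axis. Payload 4.2 kg.
Tool frame: the origin (TCP) lies on the centre line of the jaws, within the pads' length; the fingertips stand 19 mm ahead of it and the grasp point (between the pads) is the TCP; z points along the fingers, y is the direction in which the jaws open and shut (so a half turn about z gives the same grasp; the last joint's range is limited). The gripper opens to 85 mm and grips with 20 to 120 N. Pads are 22 mm wide; open, the fingers measure 114 mm over their backs; the gripper's body (76 mm by 85 mm) begins 54 mm behind the grasp point. The pads swing forward as they close: fully open they stand 13 mm farther back than shut.
Start: joints at [0.259, 0.385, 0.008, 0, -1.194, -0.259], TCP at [624.979, 0.025, 250.312] pointing down, gripper open.
Joint ranges: [-3.14, 3.14], [-1.21, 2.06], [-1.07, 1.41], [-3.16, 2.05], [-2.99, -0.16], [-3.1, 3.1]. Speed limits (rad/s): [2.79, 2.79, 3.14, 3.14, 3.14, 3.14].

## Interface

Orientations are given as a unit quaternion [x, y, z, w].
In Python, from bench import state, grab_frame, calibration, close_job gives the robot as it stands.
- The arm moves only by the tool move_arm, never from a script. Its argument "commands" is a list of rows, each an object of numbers: "tx", "ty", "tz": the shift along the tool's x, y, z in m; "spin": the turn about the tool's z in rad. A call has 1 to 10 rows; each row shifts and turns the commanded pose from where the row before left it, along the tool's axes as they then stand; what a row does not reach is not made up. A row lasts 1/12 s, in which the tool goes at most 41.7 mm and 7.16 degrees, less where a joint would pass 70% of its speed; a pose out of reach is approached as far as the arm can. A call with a gripper value outside its range is refused whole. "grip" is the finger opening in m, from 0 to 0.0854, set as the call begins (left out, the last holds). The fingers move at their own pace and stop on an object; the grip force is fixed at half the most. Time passes only in rows, so rows that do not move let the fingers close. It gives the time, the measured TCP pose, the force and the opening at its end, in the units of the state.
- state(): the state, without advancing time (a new reading comes with each control period).
- grab_frame(name): name is "scene" or "side" or "wrist"; returns the picture (480x640x3 uint8, blue, green, red); there is no depth.
- calibration(name): a dict with "intrinsics" (3x3 intrinsics, pixels), "D" ([k1, k2, p1, p2, k3] as OpenCV has them; the pictures are not rectified), "R" (3x3) and "t" (3): a world point X has camera coordinates R X + t; the wrist camera has in their place "tool_from_camera" (4x4, takes a point from camera to tool coordinates, whose origin is the TCP and whose axes are the flange's). Camera axes: x right, y down, z forward; pixel columns grow to the right and rows downward; lengths in mm; the calibration is good to about 2 mm. A picture is of the moment at which its call begins: read the wrist's pose just before it. calibration takes no time and is no camera call.
- close_job(): hands the job in, once; it reports no verdict.
The state is a dict: "clock": time; "qpos": joint angles; "qvel": joint speeds; "tau": joint torques, N m; "position": TCP position; "tcp_rot": TCP orientation; "contact_force": force on the tool from outside, world axes, zero at the start; "torque": the same for the moment, N m; "opening": finger opening in mm.
Only numpy, scipy, OpenCV 4.12 (cv2) and the standard library are available. Lean on these libraries where they do the work, as an engineer would, in place of code of your own. Each camera call takes 0.05 s, during which the arm holds its last target.

## Task

Zero the height gauge by pushing its foot all the way down to the bare anvil and letting it up, then press the yellow record pedal right down to its stop to store the zero. Then take the sample bars that are on the bench, in the order blue, yellow, orange: lay each flat on the anvil with one end under the foot, push the foot gently down onto it and hold it for about a second to read its thickness, let the foot up, and lay the bar flat in the green-rimmed pass tray if it is full thickness (about 38 mm) or in the red-rimmed reject tray if it is short (about 28 mm). When all bars are flat inside their trays, press the pedal right down once more to close the batch, let it come up, and leave the other things on the bench where they are.

Things in the scene. Friction and masses are not known exactly. Their poses are not given: they have to be found in the camera images.
- gauge: fixed height gauge; origin: middle of the base's underside (base 250 mm own x, 100 own y, 22 high). Steel anvil plate, 70 wide, own x -115 to +55. Column (32 x 44, 170 high) at own x +104 carries a head (radius 18, 116 to 148 mm above the bench) over own x +35, y 0, where the foot slides. Open on three sides: carry a bar in sideways under the raised foot, held by the end nearer own -x.
- anvil (a point): centre of the anvil's top, at own x = -30 mm of the gauge, 30 mm above the bench; axes as the gauge's. A bar along own x with its middle at the gauge's own x = -17 mm has one end under the foot; held some 42 mm from its middle, at the other end, the gripper stays clear of the head.
- gauge_slide (a joint): how far the foot is pushed down, in m: 0 = sprung up (70 mm above the anvil), 0.070 = at the bare anvil, its stop. Thickness under the foot = 0.070 minus this value. The return spring pushes up with about 1.5 N at the top, 4 N at the bottom; the slide rises by itself when let go.
- foot (a point): middle of the underside of the gauge's brass foot, a disc 22 mm in diameter and 8 mm thick at the lower end of the slide
- cap_top (a point): middle of the top of the black push cap (38 mm diameter) on the slide, 257 mm above the bench when up; push it straight down from above with closed fingers. The cap is sprung on the slide: it gives from about 7.5 N, 12 mm in all (13.5 N), so once the foot rests on something the cap sinks softly. Push until 10 to 12 N is felt.
- pedal (a joint): record pedal angle in rad: 0 = sprung up, 0.28 = down on its stop
- pedal_pad (a point): pressing point on the yellow pedal's black pad, 90 mm from the hinge, 54 mm above the bench when up, 29 mm when down (then 5 mm farther from the hinge). The plate, 115 x 70 mm, is hinged at its far end (own +x of the pedal's base), near end up. About 4 N starts it, 7.5 N holds it at its stop.
- pedal_base: dark fixed steel base of the pedal, 150 mm (own x) by 95 mm (own y); origin at the centre of its underside. The hinge lies across it at own x = +60 mm, 24 mm up; the pedal reaches from there towards own -x.
- pass_tray: pass tray: fixed square aluminium tray with a green rim. Outside 168 mm (own x) by 163 mm (own y); floor 4 mm thick, rim 4 mm wide and only 10 mm high above the bench; inside 160 x 155 mm. Two bars fit side by side along its own x, about 38 mm either side of the middle. Origin at the centre of its underside, z up.
- reject_tray: reject tray: fixed square aluminium tray with a red rim. Outside 168 mm (own x) by 163 mm (own y); floor 4 mm thick, rim 4 mm wide and only 10 mm high above the bench; inside 160 x 155 mm. Two bars fit side by side along its own x, about 38 mm either side of the middle. Origin at the centre of its underside, z up.
- bar_blue: blue moulded resin sample bar, a plain block 140 mm long (own x), 44 mm wide (own y) and either about 38 mm (full) or about 28 mm (short-moulded) thick: use the gauge to tell which. About 0.22 kg. Origin at the centre of its underside, z up. Both ends are alike. It may be absent.
- bar_yellow: yellow moulded resin sample bar, a plain block 140 mm long (own x), 44 mm wide (own y) and either about 38 mm (full) or about 28 mm (short-moulded) thick: use the gauge to tell which. About 0.22 kg. Origin at the centre of its underside, z up. Both ends are alike. It may be absent.
- bar_orange: orange moulded resin sample bar, a plain block 140 mm long (own x), 44 mm wide (own y) and either about 38 mm (full) or about 28 mm (short-moulded) thick: use the gauge to tell which. About 0.22 kg. Origin at the centre of its underside, z up. Both ends are alike. It may be absent.
- waste_can: white jar with red lid, 90 mm diameter, 130 mm high. Not part of the job: leave it where it is.
- reagent: amber bottle with blue cap, 60 mm diameter, 140 mm high. Not part of the job: leave it where it is.
- beaker: clear cup, 64 mm diameter, 75 mm high. Not part of the job: leave it where it is.
- spatula: spatula, 170 mm long, lying flat. Not part of the job: leave it where it is.
- wipes: cardboard box 110 x 80 x 45 mm. Not part of the job: leave it where it is.
- dish: shallow white dish, 84 mm diameter, 16 mm high. Not part of the job: leave it where it is.
Mind the look-alikes: they are no part of the job. Of the things that look like the bar_blue, take the one that is farthest from the robot's base at the start.

How it is judged (in metres and radians):
On the way, in this order (a step that is already met when the one before it is completed fails the run):
1. gauge zeroed: foot pushed down to the bare anvil (value of joint gauge_slide above 0.067 m), for 0.2 s.
2. zero stored: pedal pressed to its stop (value of joint pedal above 0.25 rad), for 0.2 s.
3. blue bar flat on the anvil with the foot resting on it (contact force between gauge_slide and bar_blue above 1 N and angle between bar_blue's own z axis and vertical below 0.06 rad and z of bar_blue in the frame of anvil between -0.004 and 0.004 m), for 0.4 s.
4. yellow bar flat on the anvil with the foot resting on it (contact force between gauge_slide and bar_yellow above 1 N and angle between bar_yellow's own z axis and vertical below 0.06 rad and z of bar_yellow in the frame of anvil between -0.004 and 0.004 m), for 0.4 s.
5. orange bar flat on the anvil with the foot resting on it (contact force between gauge_slide and bar_orange above 1 N and angle between bar_orange's own z axis and vertical below 0.06 rad and z of bar_orange in the frame of anvil between -0.004 and 0.004 m), for 0.4 s.
6. with every bar flat inside its right tray, pedal pressed to its stop (x of bar_blue in the frame of pass_tray between -0.06 and 0.06 m and y of bar_blue in the frame of pass_tray between -0.068 and 0.068 m and z of each of bar_blue, bar_orange in the frame of pass_tray below 0.01 m and angle between each of bar_blue, bar_yellow, bar_orange's own z axis and vertical below 0.06 rad and x of bar_yellow in the frame of reject_tray between -0.06 and 0.06 m and y of bar_yellow in the frame of reject_tray between -0.068 and 0.068 m and z of bar_yellow in the frame of reject_tray below 0.01 m and x of bar_orange in the frame of pass_tray between -0.06 and 0.06 m and y of bar_orange in the frame of pass_tray between -0.068 and 0.068 m and value of joint pedal above 0.25 rad), for 0.2 s.
At the end, for the whole second after the job is handed in: Every bar present lies still and flat (within 3.5 deg) inside its tray: full (blue, orange) in pass, short (yellow) in reject, its middle within 60 mm (tray x) and 68 mm (tray y) of the tray's; pedal up (below 0.05 rad), gauge foot up (within 6 mm) (x of bar_blue in the frame of pass_tray between -0.06 and 0.06 m and y of bar_blue in the frame of pass_tray between -0.068 and 0.068 m and z of each of bar_blue, bar_orange in the frame of pass_tray below 0.01 m and angle between each of bar_blue, bar_yellow, bar_orange's own z axis and vertical below 0.06 rad and x of bar_yellow in the frame of reject_tray between -0.06 and 0.06 m and y of bar_yellow in the frame of reject_tray between -0.068 and 0.068 m and z of bar_yellow in the frame of reject_tray below 0.01 m and x of bar_orange in the frame of pass_tray between -0.06 and 0.06 m and y of bar_orange in the frame of pass_tray between -0.068 and 0.068 m and linear speed of each of bar_blue, bar_yellow, bar_orange below 0.02 m/s and value of joint pedal below 0.05 rad and value of joint gauge_slide below 0.006 m); the robot touches nothing.
It fails at once if the gauge foot is forced onto a bar (over 30 N) (contact force between gauge_slide and bar_blue above 30 N or contact force between gauge_slide and bar_yellow above 30 N or contact force between gauge_slide and bar_orange above 30 N).
It fails at once if a bystander is moved by more than 40 mm or knocked over (distance of any of waste_can, reagent, beaker, spatula, wipes, dish from where it was at the start of the episode above 0.04 m or angle between any of waste_can, reagent, beaker, wipes, dish's own z axis and vertical above 0.5 rad).
Of bar_blue, bar_yellow, bar_orange only 2 to 3 are there at a start; the rules pass over those that are not, and their reading is None.
At some moment in a run one of bar_blue, bar_yellow, bar_orange may be knocked a few centimetres aside while the robot is not near it.
It also fails if it takes over 210 s, if anything falls off the work surface, if the arm or the gripper's body presses on something with over 40 N, if the wrist force passes 120 N, or if a joint passes its speed limit or range.

## Working session

There is one attempt and no reset: what is moved stays moved. The work goes in short steps, Python scripts to look and compute and a tool call to move; the robot and the scene stay as the last step left them, time stands still between calls to the robot, and variables do not carry over. Pictures are saved under pics/ and viewed, and the job is handed in when it is done.

Besides the shell and the picture viewer there is one more tool, called after "Emit:" by a JSON object that holds its "name" and its "arguments". move_arm: Moves the arm, as the interface text tells. Its arguments: {"type":"object","properties":{"commands":{"type":"array"},"grip":{"type":"number"}},"required":["commands"]}

```bash
mkdir -p pics; ls
python3 - <<'E'
from bench import state, grab_frame, calibration
import cv2
print(state())
for n in ["scene","side","wrist"]:
    print(n,calibration(n))
    cv2.imwrite(f"pics/{n}0.png",grab_frame(n))
E
```

```text
pics
{'clock': 0.0, 'qpos': array([ 2.58587394e-01,  3.85576504e-01,  6.56212464e-03, -5.11664168e-04,
       -1.19400387e+00, -2.58594048e-01]), 'qvel': array([ 1.20086027e-03,  6.31793612e-04,  4.51786386e-05,  2.33166186e-04,
       -1.52638607e-04, -7.64706825e-04]), 'tau': array([-9.55001960e-04, -3.92286408e+01,  1.88399577e+01,  4.18616563e+00,
       -4.72148502e-03,  8.27910434e-07]), 'position': array([6.24429056e+02, 8.89457730e-03, 2.49182699e+02]), 'tcp_rot': array([-0.70703722,  0.70717542,  0.00076411, -0.00084078]), 'contact_force': array([0.32767416, 0.37463688, 0.44919021]), 'torque': array([ 0.00157108, -0.02273126, -0.00926326]), 'opening': 85.88631625681091}
scene {'intrinsics': array([[586.76177296,   0.        , 306.82943567],
       [  0.        , 586.76177296, 239.44883102],
       [  0.        ,   0.        ,   1.        ]]), 'D': array([-0.10398542,  0.        ,  0.        ,  0.        ,  0.        ]), 'R': array([[-0.26251213,  0.96488763,  0.00890182],
       [ 0.58938287,  0.16764126, -0.79026846],
       [-0.76401258, -0.20220848, -0.6126961 ]]), 't': a
[... 428 characters left out ...]
  0.7372302 , -0.65773154]]), 't': array([-494.72492122,  227.05521563, 1113.48631727])}
wrist {'intrinsics': array([[370.1626485 ,   0.        , 324.83349728],
       [  0.        , 370.1626485 , 233.59423631],
       [  0.        ,   0.        ,   1.        ]]), 'D': array([0.00766017, 0.        , 0.        , 0.        , 0.        ]), 'tool_from_camera': array([[ 1.00569031e-03, -9.50407548e-01, -3.11005596e-01,
         8.08437435e+01],
       [ 9.99998222e-01,  4.59666248e-04,  1.82896467e-03,
        -2.69979794e-01],
       [-1.59530306e-03, -3.11006883e-01,  9.50406320e-01,
        -1.23898805e+02],
       [ 0.00000000e+00,  0.00000000e+00,  0.00000000e+00,
         1.00000000e+00]])}
```

View pics/scene0.png

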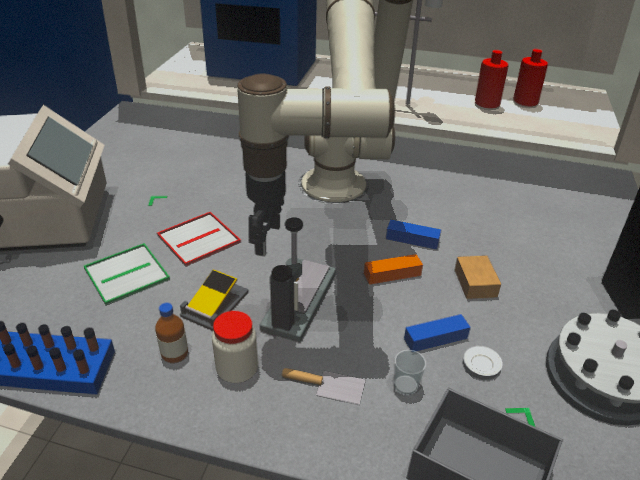

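View pics/side0.png

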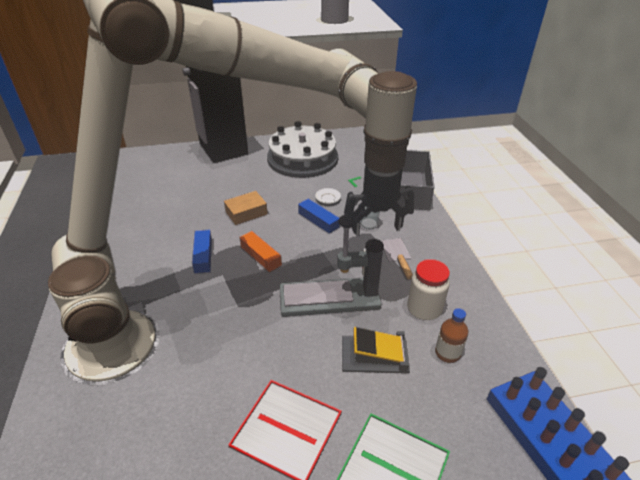

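View pics/wrist0.png

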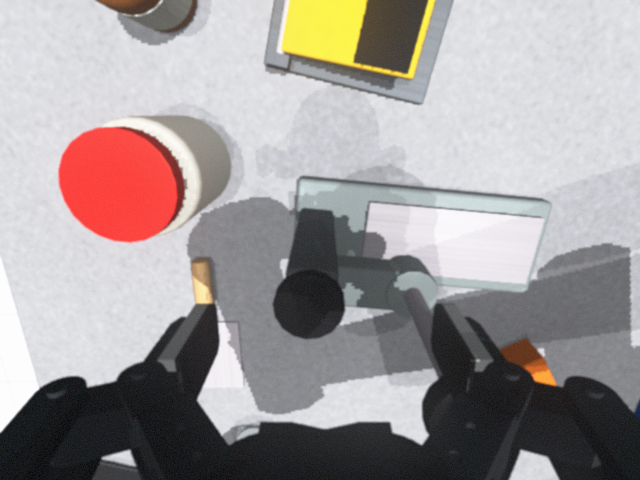

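```bash
cat > h.py <<'E'
import numpy as np, cv2
from scipy.spatial.transform import Rotation as Ro
from bench import state, grab_frame, calibration
def cam(n,st=None):
    c=calibration(n); K=c["intrinsics"]; D=c["D"]
    if n!="wrist": 
        R=c["R"]; return K,D,R,c["t"]
    T=np.eye(4); T[:3,:3]=Ro.from_quat(st["tcp_rot"]).as_matrix(); T[:3,3]=st["position"]
    W=np.linalg.inv(T@c["tool_from_camera"]); return K,D,W[:3,:3],W[:3,3]
def rays(C,pts):
    K,D,R,t=C
    u=cv2.undistortPoints(np.array(pts,float).reshape(-1,1,2),K,D).reshape(-1,2)
    d=np.c_[u,np.ones(len(u))]@R
    return -R.T@t,d
def plane(C,pts,z):
    o,d=rays(C,pts); s=(z-o[2])/d[:,2]; return o+d*s[:,None]
def proj(C,X):
    K,D,R,t=C
    return cv2.projectPoints(np.array(X,float).reshape(-1,3),cv2.Rodrigues(R)[0],t,K,D)[0].reshape(-1,2)
def tri(C1,p1,C2,p2):
    o1,d1=rays(C1,[p1]);o2,d2=rays(C2,[p2]);d1=d1[0];d2=d2[0]
    s=np.linalg.lstsq(np.c_[d1,-d2],o2-o1,rcond=None)[0]
    a=o1+s[0]*d1;b=o2+s[1]*d2
    return (a+b)/2,np.linalg.norm(a-b)
def mask(im,col):
    h=cv2.cvtColor(im,cv2.COLOR_BGR2HSV)
    r={"blue":((100,120,60),(125,255,255)),"orange":((5,170,100),(14,255,255)),"yellow":((20,150,120),(32,255,255)),
       "red":((0,170,110),(4,255,255)),"green":((50,120,60),(80,255,255))}[col]
    return cv2.inRange(h,np.array(r[0]),np.array(r[1]))
def blobs(im,col,amin=60):
    n,l,s,c=cv2.connectedComponentsWithStats(mask(im,col))
    return [(s[i],c[i].round(1),(l==i).astype(np.uint8)) for i in range(1,n) if s[i][4]>amin]
def snap(n,f):
    st=state(); im=grab_frame(n); cv2.imwrite(f"pics/{f}.png",im); return im,cam(n,st),st
E
python3 - <<'E'
from h import *
a=cv2.imread("pics/scene0.png");b=cv2.imread("pics/side0.png")
cv2.imwrite("pics/c1.png",cv2.resize(a[205:355,70:350],None,fx=2.8,fy=2.8,interpolation=cv2.INTER_CUBIC))
cv2.imwrite("pics/c2.png",cv2.resize(b[220:390,260:440],None,fx=3.5,fy=3.5,interpolation=cv2.INTER_CUBIC)[:600])
for im,n in((a,"scene"),(b,"side")):
    C=cam(n)
    for c in("blue","orange","yellow","red","green"):
        for s,ce,m in blobs(im,c): print(n,c,s,ce,plane(C,[ce],10)[0].round(0))
E
```

```text
scene blue [ 201    0   97   85 3761] [253.9  43.9] [-1103.  -649.    10.]
scene blue [ 387  220   54   29 1013] [412.7 233.5] [202. 270.  10.]
scene blue [159 303  13  14 115] [165.3 308.1] [ 651. -252.   10.]
scene blue [ 405  314   65   37 1465] [437.6 332.1] [555. 371.  10.]
scene blue [   0  332  112   62 4059] [ 52.4 365.1] [ 878. -409.   10.]
scene orange [156 316  26  19 283] [168.7 326.2] [ 702. -218.   10.]
scene yellow [188 270  49  46 743] [208.4 298.5] [ 592. -167.   10.]
scene red [522  57  26  10 141] [534.4  61.9] [-1282.   662.    10.]
scene red [482  58  26  10 147] [494.6  63.2] [-1197.   479.    10.]
scene red [209 212  31  32  61] [226.1 228.5] [ 320. -228.   10.]
scene red [158 228  62  36 107] [181.5 248.6] [ 435. -309.   10.]
scene red [177 229  42  18 102] [197.5 237.4] [ 379. -288.   10.]
scene red [213 311  39  29 879] [232.1 324.7] [657. -82.  10.]
scene green [ 84 243  85  60 282] [123.7 273.4] [ 567. -408.   10.]
scene green [102 263  48  20 121] [124.9 272.6] [ 564. -406.   10.]
scene green [505 408  30  18 188] [521.7 413.2] [733. 556.  10.]
side blue 
[... 284 characters left out ...]
 10  95] [459.  313.3] [831. -76.  10.]
side blue [ 491  372  123  108 4919] [550.4 433.6] [ 882. -406.   10.]
side blue [616 472  15   8  65] [623.  476.7] [ 969. -510.   10.]
side orange [241 232  39  29 480] [259.5 246.5] [373. 269.  10.]
side yellow [354 327  49  35 773] [383.7 346.4] [ 619. -136.   10.]
side red [417 260  32  23 557] [432.4 270.8] [822.  80.  10.]
side red [229 381  71  99 227] [257.4 443. ] [ 310. -311.   10.]
side red [274 382  67  98 160] [314.3 422.8] [ 427. -291.   10.]
side red [259 415  57  29 249] [287.  428.7] [ 371. -293.   10.]
side green [337 414 112  66 189] [386.5 440.4] [ 558. -355.   10.]
side green [362 451  57  29 252] [388.2 465.9] [ 547. -403.   10.]
```

View pics/c1.png

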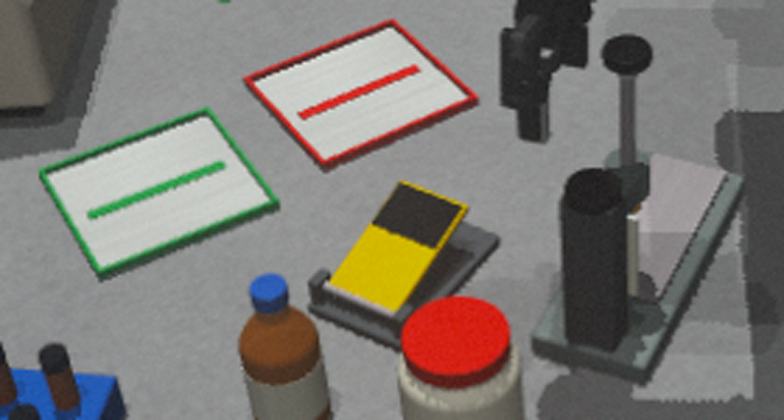

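View pics/c2.png

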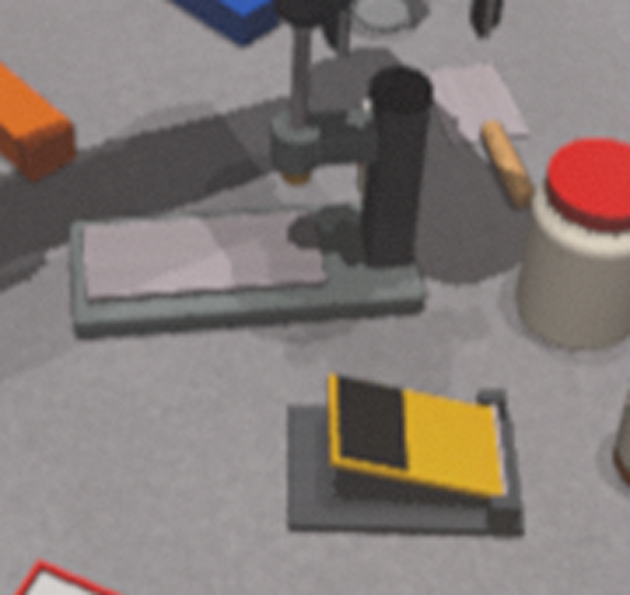

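Run:
```python
from h import *
S=cam("scene");D=cam("side")
import re
st=dict(position=np.array([624.429,0.009,249.18]),tcp_rot=np.array([-0.70703722,0.70717542,0.00076411,-0.00084078]))
W=cam("wrist",st)
c1=lambda p:(np.array(p)/2.8+[70,205]); c2=lambda p:(np.array(p)/3.5+[260,220])
print("cap scene",plane(S,[c1((627,50))],257).round(1),"wrist",plane(W,[(309,304)],257).round(1))
print("anvil wrist",plane(W,[(367,202),(550,217),(527,290)],30).round(1))
print("anvil side",plane(D,c2([(83,228),(88,298),(326,280)]),30).round(1))
print("base side z22",plane(D,c2([(72,225),(77,325),(424,297)]),22).round(1))
print("base scene z22",plane(S,c1([(745,178),(640,375),(537,340)]),22).round(1))
# pedal pad corners
ps=c1([(405,181),(468,206),(437,249),(374,222)]); pd=c2([(333,375),(330,463),(405,470),(405,390)])
print("ps",plane(S,ps,54).round(1)); print("pd",plane(D,pd,54).round(1))
print(proj(S,[[*x[:2],54] for x in plane(D,pd,54)]).round(1),ps.round(1))
print("pbase side z0?",plane(D,c2([(290,405),(288,528),(520,535)]),12).round(1))
```

```text
cap scene [[568.2  39.3 257. ]] wrist [[630.  -16.8 257. ]]
anvil wrist [[ 5.836e+02 -1.000e-01  3.000e+01]
 [ 4.072e+02  1.470e+01  3.000e+01]
 [ 4.161e+02  9.240e+01  3.000e+01]]
anvil side [[ 4.177e+02  8.390e+01  3.000e+01]
 [ 4.117e+02  1.560e+01  3.000e+01]
 [ 5.793e+02 -1.000e-01  3.000e+01]]
base side z22 [[ 4.109e+02  9.640e+01  2.200e+01]
 [ 4.014e+02 -6.000e-01  2.200e+01]
 [ 6.456e+02 -2.220e+01  2.200e+01]]
base scene z22 [[416.4 103.4  22. ]
 [668.4  77.7  22. ]
 [654.7 -11.4  22. ]]
ps [[ 536.8 -169.3   54. ]
 [ 552.2 -105.9   54. ]
 [ 608.9 -111.7   54. ]
 [ 592.6 -174.3   54. ]]
pd [[ 556.9 -103.1   54. ]
 [ 537.8 -170.3   54. ]
 [ 582.  -184.5   54. ]
 [ 599.5 -124.2   54. ]]
[[237.5 280.1]
 [214.1 269.8]
 [201.4 280.6]
 [222.5 290.2]] [[214.6 269.6]
 [237.1 278.6]
 [226.1 293.9]
 [203.6 284.3]]
pbase side z0? [[ 532.8  -89.5   12. ]
 [ 509.4 -183.6   12. ]
 [ 650.8 -217.1   12. ]]
```

Run:
```python
from h import *
a=cv2.imread("pics/wrist0.png");b=cv2.imread("pics/side0.png")
cv2.imwrite("pics/c3.png",cv2.resize(b[160:300,180:380],None,fx=4,fy=4,interpolation=cv2.INTER_CUBIC))
S=cam("side")
def fit(im,C,col,z):
    for s,ce,m in blobs(im,col,100):
        pass
    m=cv2.dilate(mask(im,col),np.ones((5,5)))
    cs,_=cv2.findContours(m,cv2.RETR_CCOMP,2)
    for c in cs:
        if cv2.contourArea(c)<150: continue
        P=plane(C,c[:,0].astype(float),z)[:,:2]
        r=cv2.minAreaRect(P.astype(np.float32)); print(col,np.round(r[0],1),np.round(r[1],1),round(r[2],1))
fit(b,S,"red",8);fit(b,S,"green",8)
a=cv2.imread("pics/scene0.png");C=cam("scene")
print("scene");fit(a,C,"red",8);fit(a,C,"green",8)
```

```text
red [ 369.4 -290. ] [ 19.3 136.6] 52.7
red [ 369.6 -288.1] [174.  178.2] 52.9
red [823.7  82.6] [103.9  94.6] 70.3
green [ 547.7 -403.2] [ 19.4 119.8] 49.8
green [ 560.  -400.7] [157.7 176. ] 50.2
scene
red [655.  -83.5] [101.3  95.9] 19.3
red [ 369.4 -291.3] [186.7 186.5] 52.4
red [ 393.9 -260.1] [ 68.1 147.1] 54.3
red [ 348.8 -319.5] [ 71.5 147.5] 53.2
red [-1208.7   478.2] [132.3 173.4] 89.2
red [-1293.4   662.6] [134.7 172.9] 86.1
green [740.7 552. ] [50.  60.5] 14.0
green [ 555.2 -410. ] [186.4 183.5] 50.4
green [ 581.6 -378.3] [ 72.2 154.8] 55.6
green [ 537.2 -433.4] [ 82.  152.3] 52.0
green [ 243.8 -477.2] [68.6 62.2] 15.6
```

View pics/c3.png

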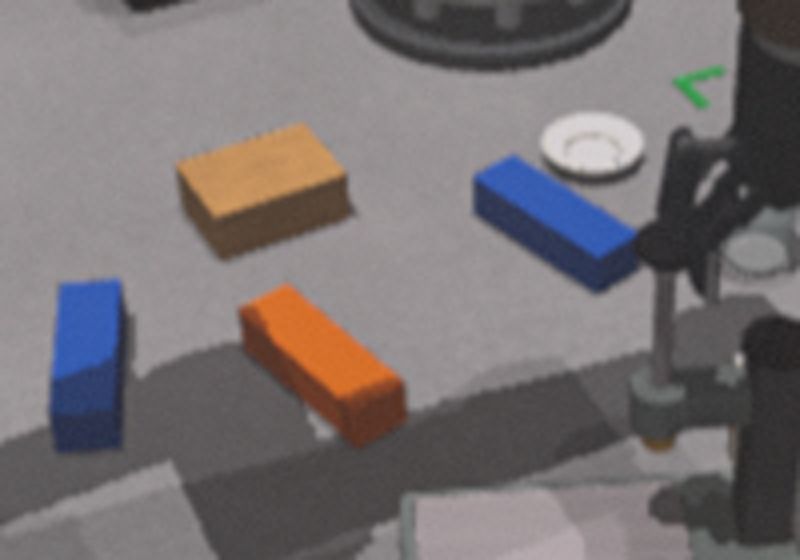

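Emit:
{"name": "move_arm", "arguments": {"commands": [{"tz": -0.036}, {"tz": -0.036}, {"tz": -0.036}, {"tz": -0.036}, {"tz": -0.026, "ty": 0.025, "tx": 0.02}, {"ty": 0.035, "tx": 0.02}, {"ty": 0.035, "tx": 0.02}, {}, {}]}}

```text
$.commands[0]: bad value
```

Run:
```python
from h import *
im,C,st=snap("wrist","w1"); print(st["clock"],st["position"].round(1),st["tcp_rot"].round(4),st["contact_force"].round(2))
np.save("w1.npy",np.r_[st["position"],st["tcp_rot"]])
```

```text
0.15 [624.6   0.  249.5] [-7.071e-01  7.071e-01  6.000e-04 -6.000e-04] [0.15 0.45 0.  ]
```

View pics/w1.png

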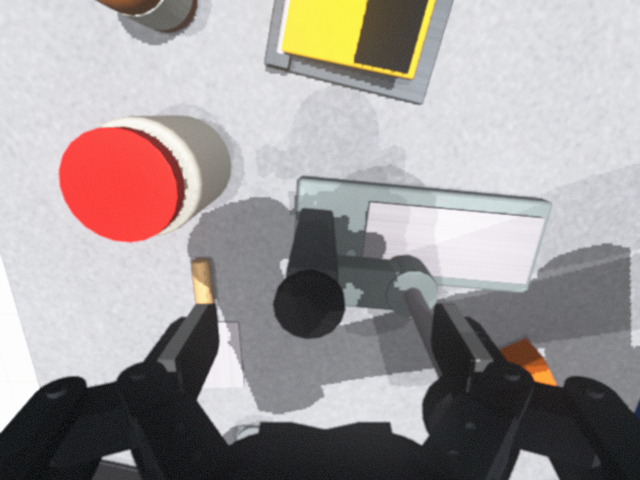

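The move was refused, so I'll give all four keys in each row.

Emit:
{"name": "move_arm", "arguments": {"commands": [{"tx": 0, "ty": 0, "tz": -0.036, "spin": 0}, {"tx": 0, "ty": 0, "tz": -0.036, "spin": 0}, {"tx": 0, "ty": 0, "tz": -0.036, "spin": 0}, {"tx": 0, "ty": 0, "tz": -0.036, "spin": 0}, {"tx": 0.02, "ty": 0.025, "tz": -0.026, "spin": 0}, {"tx": 0.02, "ty": 0.035, "tz": 0, "spin": 0}, {"tx": 0.02, "ty": 0.035, "tz": 0, "spin": 0}, {"tx": 0, "ty": 0, "tz": 0, "spin": 0}, {"tx": 0, "ty": 0, "tz": 0, "spin": 0}]}}

```text
clock: 0.95
position: [528.2, -60.9, 421.6]
tcp_rot: [-0.707, 0.708, -0.001, 0.001]
contact_force: [0.7, 0.1, -0.0]
opening: 85.5
```

Run:
```python
from h import *
im,C,st=snap("wrist","w2"); print(st["clock"],st["position"].round(1),st["tcp_rot"].round(4),st["contact_force"].round(2))
np.save("w2.npy",np.r_[st["position"],st["tcp_rot"]])
```

```text
0.95 [528.2 -60.9 421.6] [-7.066e-01  7.076e-01 -6.000e-04  1.000e-03] [ 0.67  0.12 -0.04]
```

View pics/w2.png

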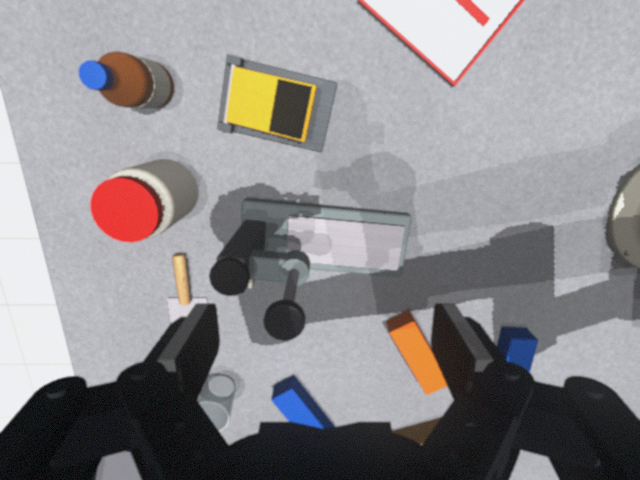

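Run:
```python
from h import *
a=cv2.imread("pics/w2.png")
cv2.imwrite("pics/c4.png",cv2.resize(a[190:345,200:420],None,fx=3.6,fy=3.6,interpolation=cv2.INTER_CUBIC))
cv2.imwrite("pics/c5.png",cv2.resize(a[45:160,205:345],None,fx=5,fy=5,interpolation=cv2.INTER_CUBIC))
```

```text
(no output)
```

View pics/c4.png

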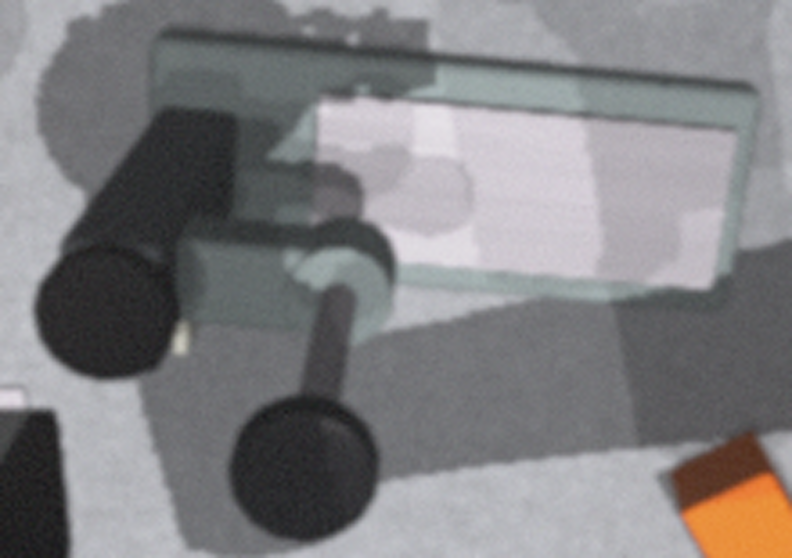

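View pics/c5.png

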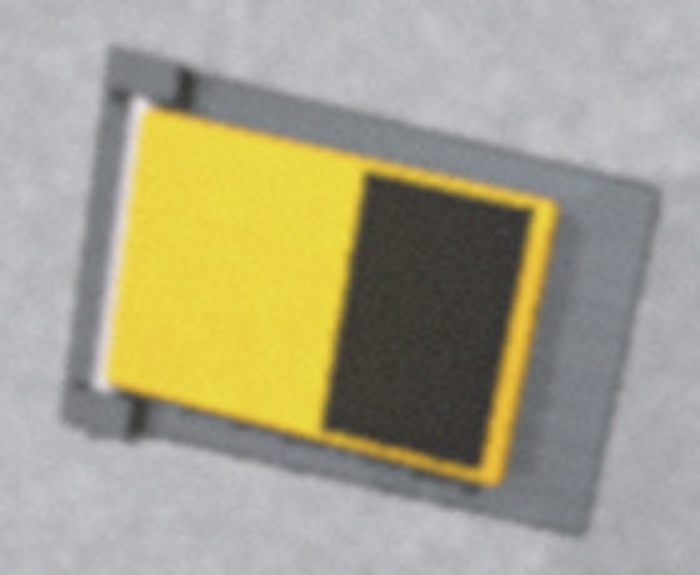

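Run:
```python
from h import *
v=np.load("w2.npy"); W=cam("wrist",dict(position=v[:3],tcp_rot=v[3:]))
S=cam("scene")
c4=lambda p:(np.array(p)-1.5)/3.6+[200,190]; c5=lambda p:(np.array(p)-2)/5+[205,45]
print("cap",plane(W,[c4((306,465))],257).round(1))
def fit(own,P):
    own=np.array(own,float);P=P[:,:2]
    oc,pc=own.mean(0),P.mean(0);H=(own-oc).T@(P-pc);a=np.arctan2(H[0,1]-H[1,0],H[0,0]+H[1,1])
    R=np.array([[np.cos(a),-np.sin(a)],[np.sin(a),np.cos(a)]]);t=pc-R@oc
    return R,t,a,np.linalg.norm(own@R.T+t-P,axis=1)
P=plane(W,c4([(318,97),(740,127),(717,291)]),30)
own=[(55,-35),(-115,-35),(-115,35)]
R,t,a,e=fit(own,P);print("gauge",t.round(1),np.degrees(a).round(2),e.round(1),"foot",(R@[35,0]+t).round(1),"anvilbar",(R@[-17,0]+t).round(1))
# base underside of pedal: pedal base top outline z~? 
for z in(0,10):
    P=plane(W,c5([(110,45),(660,185),(588,535),(63,430)]),z)
    R,t,a,e=fit([(75,-47.5),(-75,-47.5),(-75,47.5),(75,47.5)],P);print("pbase",z,t.round(1),np.degrees(a).round(2),e.round(1),"pad",(R@[-30,0]+t).round(1), (R@[-25,0]+t).round(1))
P=plane(W,c5([(362,174),(532,210),(485,467),(326,430)]),54);print("padc",P.mean(0).round(1))
# reject tray corner
for c in [(0,0)]:
  print("red corner",plane(W,[(455,84)],10).round(1))
```

```text
cap [[564.   32.1 257. ]]
gauge [529.1  40.7] -4.46 [0.6 1.  1.4] foot [564.   37.9] anvilbar [512.1  42. ]
pbase 0 [ 596.3 -150.5] -12.15 [3.2 0.7 0.9 3.3] pad [ 567.  -144.2] [ 571.9 -145.2]
pbase 10 [ 595.1 -150.4] -12.15 [2.4 0.9 0.7 2.3] pad [ 565.8 -144. ] [ 570.7 -145.1]
padc [ 572.4 -145.4   54. ]
red corner [[ 353.8 -177.5   10. ]]
```

Emit:
{"name": "move_arm", "arguments": {"commands": [{"tx": -0.035, "ty": -0.012, "tz": 0, "spin": 0}, {"tx": -0.035, "ty": -0.012, "tz": 0, "spin": 0}, {"tx": -0.029, "ty": -0.012, "tz": 0, "spin": 0}, {"tx": 0, "ty": 0, "tz": 0.035, "spin": 0}, {"tx": 0, "ty": 0, "tz": 0.035, "spin": 0}, {"tx": 0, "ty": 0, "tz": 0.035, "spin": 0}, {"tx": 0, "ty": 0, "tz": 0.02, "spin": 0}, {"tx": 0, "ty": 0, "tz": 0, "spin": 0}, {"tx": 0, "ty": 0, "tz": 0, "spin": 0}], "grip": 0}}

```text
clock: 1.75
position: [566.7, 39.5, 294.1]
tcp_rot: [0.707, -0.707, -0.0, 0.002]
contact_force: [0.5, 0.5, -0.1]
opening: 0.2
```

Run:
```python
from h import *
im,C,st=snap("scene","s1");im2,_,_=snap("side","d1"); print(st["position"].round(1),st["contact_force"].round(2))
p=proj(C,[st["position"]+[0,0,-19]])[0].astype(int);print(p)
a=cv2.resize(im[190:290,240:340],None,fx=4,fy=4);q=proj(cam("side"),[st["position"]+[0,0,-19]])[0].astype(int)
b=cv2.resize(im2[q[1]-50:q[1]+50,q[0]-50:q[0]+50],None,fx=4,fy=4);cv2.imwrite("pics/c6.png",np.hstack([a,b]))
```

```text
[566.7  39.5 294.1] [ 0.49  0.46 -0.13]
[294 215]
```

View pics/c6.png

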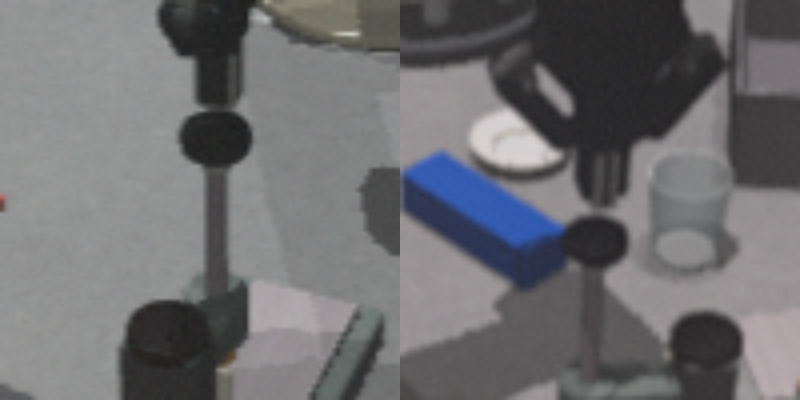

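Emit:
{"name": "move_arm", "arguments": {"commands": [{"tx": 0, "ty": 0, "tz": 0.012, "spin": 0}, {"tx": 0, "ty": 0, "tz": 0.012, "spin": 0}, {"tx": 0, "ty": 0, "tz": 0.012, "spin": 0}, {"tx": 0, "ty": 0, "tz": 0.012, "spin": 0}, {"tx": 0, "ty": 0, "tz": 0.012, "spin": 0}, {"tx": 0, "ty": 0, "tz": 0.012, "spin": 0}, {"tx": 0, "ty": 0, "tz": 0.009, "spin": 0}, {"tx": 0, "ty": 0, "tz": 0, "spin": 0}, {"tx": 0, "ty": 0, "tz": 0, "spin": 0}]}}

```text
clock: 2.6
position: [567.4, 39.4, 216.1]
tcp_rot: [0.707, -0.707, 0.001, -0.002]
contact_force: [0.2, 0.8, 4.0]
opening: 0.1
```

Emit:
{"name": "move_arm", "arguments": {"commands": [{"tx": 0, "ty": 0, "tz": 0.004, "spin": 0}, {"tx": 0, "ty": 0, "tz": 0.004, "spin": 0}, {"tx": 0, "ty": 0, "tz": 0.004, "spin": 0}, {"tx": 0, "ty": 0, "tz": 0.003, "spin": 0}, {"tx": 0, "ty": 0, "tz": 0, "spin": 0}, {"tx": 0, "ty": 0, "tz": 0, "spin": 0}]}}

```text
clock: 3.1
position: [567.4, 39.4, 201.4]
tcp_rot: [0.707, -0.707, 0.001, -0.002]
contact_force: [-0.3, 2.4, 10.2]
opening: 0.0
```

Emit:
{"name": "move_arm", "arguments": {"commands": [{"tx": 0, "ty": 0, "tz": 0, "spin": 0}, {"tx": 0, "ty": 0, "tz": -0.02, "spin": 0}, {"tx": 0, "ty": 0, "tz": -0.02, "spin": 0}, {"tx": 0, "ty": 0, "tz": -0.02, "spin": 0}, {"tx": 0, "ty": 0, "tz": -0.025, "spin": 0}, {"tx": 0, "ty": 0, "tz": -0.02, "spin": 0}, {"tx": 0.037, "ty": 0, "tz": 0, "spin": 0}, {"tx": 0.037, "ty": 0, "tz": 0, "spin": 0}, {"tx": 0.037, "ty": 0, "tz": 0, "spin": 0}, {"tx": 0.037, "ty": -0.002, "tz": 0, "spin": 0}]}}

```text
clock: 3.93
position: [566.8, -110.2, 303.5]
tcp_rot: [0.707, -0.707, -0.001, 0.001]
contact_force: [0.1, 0.8, -0.8]
opening: -0.1
```

Run:
```python
from h import *
v=np.load("w2.npy"); W=cam("wrist",dict(position=v[:3],tcp_rot=v[3:]))
print("jar",plane(W,[(126,208)],130),"scene",plane(cam("scene"),[(233,325)],130), "reagent",plane(W,[(94,75)],140))
v=[blobs(cv2.imread("pics/scene0.png"),"blue")]
```

```text
jar [[757.57726543 -36.74997652 130.        ]] scene [[763.61888694 -30.30147699 130.        ]] reagent [[ 760.81675599 -177.07136737  140.        ]]
```

Emit:
{"name": "move_arm", "arguments": {"commands": [{"tx": 0.034, "ty": -0.002, "tz": 0, "spin": 0}, {"tx": 0, "ty": 0, "tz": 0.036, "spin": 0}, {"tx": 0, "ty": 0, "tz": 0.036, "spin": 0}, {"tx": 0, "ty": 0, "tz": 0.036, "spin": 0}, {"tx": 0, "ty": 0, "tz": 0.036, "spin": 0}, {"tx": 0, "ty": 0, "tz": 0.036, "spin": 0}, {"tx": 0, "ty": 0, "tz": 0.03, "spin": 0}, {"tx": 0, "ty": 0, "tz": 0, "spin": 0}]}}

```text
clock: 4.6
position: [564.2, -142.7, 86.8]
tcp_rot: [-0.706, 0.708, 0.006, -0.005]
contact_force: [-1.3, -0.1, -0.7]
opening: 0.1
```

Emit:
{"name": "move_arm", "arguments": {"commands": [{"tx": 0, "ty": 0, "tz": 0.01, "spin": 0}, {"tx": 0, "ty": 0.001, "tz": 0.008, "spin": 0}, {"tx": 0, "ty": 0.002, "tz": 0.008, "spin": 0}, {"tx": 0, "ty": 0.002, "tz": 0.006, "spin": 0}, {"tx": 0, "ty": 0, "tz": 0.002, "spin": 0}, {"tx": 0, "ty": 0, "tz": 0, "spin": 0}]}}

```text
clock: 5.1
position: [566.4, -142.6, 61.5]
tcp_rot: [0.707, -0.707, 0.001, -0.001]
contact_force: [0.9, 3.6, 5.4]
opening: 0.1
```

Emit:
{"name": "move_arm", "arguments": {"commands": [{"tx": 0, "ty": 0, "tz": 0.005, "spin": 0}, {"tx": 0, "ty": 0, "tz": 0.005, "spin": 0}, {"tx": 0, "ty": 0, "tz": 0.004, "spin": 0}, {"tx": 0, "ty": 0, "tz": 0, "spin": 0}, {"tx": 0, "ty": 0, "tz": 0, "spin": 0}]}}

```text
clock: 5.52
position: [565.1, -142.5, 47.5]
tcp_rot: [0.707, -0.707, 0.0, -0.0]
contact_force: [-1.2, 3.5, 6.3]
opening: 0.0
```

Emit:
{"name": "move_arm", "arguments": {"commands": [{"tx": 0, "ty": 0, "tz": 0.002, "spin": 0}, {"tx": 0, "ty": 0, "tz": 0, "spin": 0}, {"tx": 0, "ty": 0, "tz": 0, "spin": 0}]}}

```text
clock: 5.77
position: [565.1, -142.5, 46.9]
tcp_rot: [0.707, -0.707, 0.0, -0.0]
contact_force: [-3.3, 6.5, 13.9]
opening: -0.1
```

Emit:
{"name": "move_arm", "arguments": {"commands": [{"tx": 0, "ty": 0, "tz": 0, "spin": 0}, {"tx": 0, "ty": 0, "tz": -0.03, "spin": 0}, {"tx": 0, "ty": 0, "tz": -0.04, "spin": 0}, {"tx": 0, "ty": 0, "tz": -0.04, "spin": 0}, {"tx": 0, "ty": 0, "tz": -0.04, "spin": 0}, {"tx": 0, "ty": 0, "tz": -0.04, "spin": 0}, {"tx": 0, "ty": 0, "tz": -0.04, "spin": 0}, {"tx": 0, "ty": 0, "tz": -0.04, "spin": 0}, {"tx": -0.03, "ty": 0.01, "tz": -0.02, "spin": 0}, {"tx": -0.04, "ty": 0.01, "tz": 0, "spin": 0}]}}

```text
clock: 6.6
position: [546.3, -74.7, 340.2]
tcp_rot: [-0.705, 0.709, -0.004, 0.003]
contact_force: [0.9, 0.8, -0.3]
opening: 0.3
```

Emit:
{"name": "move_arm", "arguments": {"commands": [{"tx": -0.035, "ty": 0.008, "tz": -0.008, "spin": 0}, {"tx": -0.035, "ty": 0.008, "tz": -0.008, "spin": 0}, {"tx": -0.035, "ty": 0.008, "tz": -0.008, "spin": 0}, {"tx": -0.035, "ty": 0.008, "tz": -0.008, "spin": 0}, {"tx": -0.035, "ty": 0.008, "tz": -0.008, "spin": 0}, {"tx": -0.035, "ty": 0.008, "tz": -0.008, "spin": 0}, {"tx": -0.035, "ty": 0.008, "tz": -0.008, "spin": 0}, {"tx": -0.035, "ty": 0.008, "tz": -0.008, "spin": 0}, {"tx": -0.035, "ty": 0.008, "tz": -0.008, "spin": 0}, {"tx": -0.035, "ty": 0.008, "tz": -0.008, "spin": 0}], "grip": 0.085}}

```text
clock: 7.43
position: [463.8, 277.8, 414.7]
tcp_rot: [-0.707, 0.707, -0.0, -0.001]
contact_force: [0.7, -0.2, 0.0]
opening: 84.9
```

Emit:
{"name": "move_arm", "arguments": {"commands": [{"tx": -0.03, "ty": 0, "tz": 0, "spin": 0}, {"tx": -0.025, "ty": 0, "tz": 0, "spin": 0}, {"tx": 0, "ty": 0, "tz": 0, "spin": 0}, {"tx": 0, "ty": 0, "tz": 0, "spin": 0}]}}

```text
clock: 7.77
position: [464.4, 332.5, 413.1]
tcp_rot: [0.708, -0.707, 0.0, 0.002]
contact_force: [0.8, -0.8, 1.0]
opening: 84.9
```

Run:
```python
from h import *
im,C,st=snap("wrist","w3"); print(st["clock"],st["position"].round(1),st["tcp_rot"].round(4))
np.save("w3.npy",np.r_[st["position"],st["tcp_rot"]])
```

```text
7.7667 [464.4 332.5 413.1] [ 7.077e-01 -7.066e-01  1.000e-04  1.600e-03]
```

View pics/w3.png

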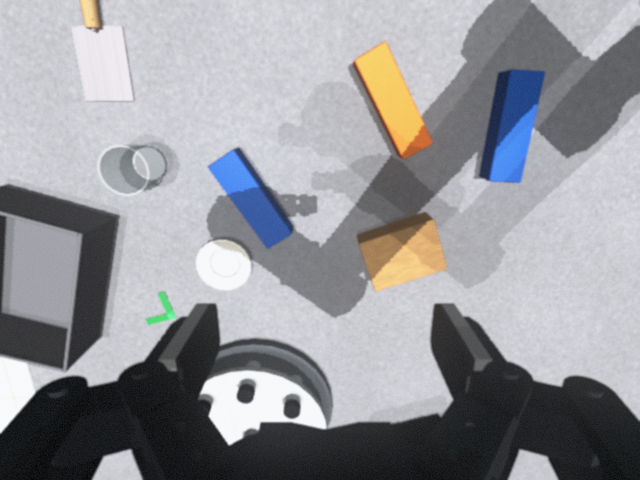

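Run:
```python
from h import *
a=cv2.imread("pics/w3.png")
A=cv2.resize(a[140:255,195:305],None,fx=5,fy=5,interpolation=cv2.INTER_CUBIC)
B=cv2.resize(a[35:165,340:440],None,fx=4.5,fy=4.5,interpolation=cv2.INTER_CUBIC)[:575]
cv2.imwrite("pics/c7.png",A);cv2.imwrite("pics/c8.png",B)
```

```text
(no output)
```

View pics/c7.png

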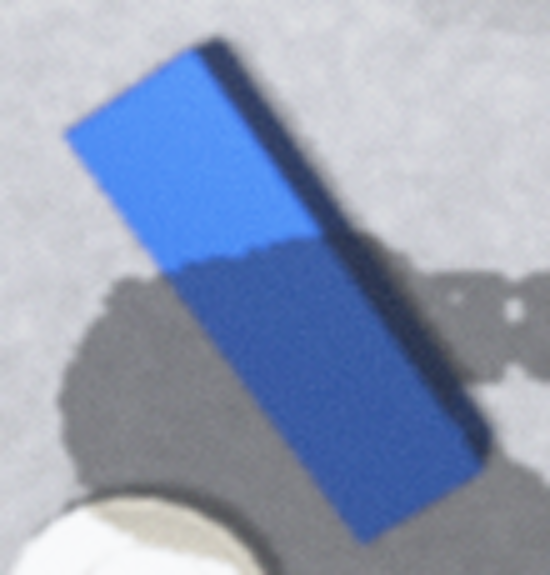

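View pics/c8.png

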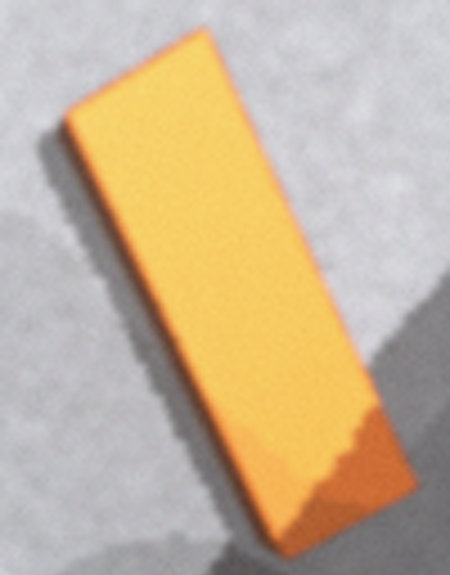

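Run:
```python
from h import *
v=np.load("w3.npy"); W=cam("wrist",dict(position=v[:3],tcp_rot=v[3:]))
cb=(np.array([(66,130),(197,50),(487,465),(365,543)])-2)/5+[195,140]
co=(np.array([(65,115),(207,30),(415,487),(283,555)])-1.75)/4.5+[340,35]
for n,c in(("blue",cb),("orange",co)):
  for z in(28,38):
    P=plane(W,c,z)[:,:2]; L=(np.linalg.norm(P[3]-P[0])+np.linalg.norm(P[2]-P[1]))/2; w=(np.linalg.norm(P[1]-P[0])+np.linalg.norm(P[2]-P[3]))/2
    d=(P[3]+P[2]-P[0]-P[1]);print(n,z,P.mean(0).round(1),L.round(1),w.round(1),np.degrees(np.arctan2(d[1],d[0])).round(1))
```

```text
blue 28 [566.1 368.6] 140.5 43.2 122.5
blue 38 [564.1 366.3] 137.7 42.4 122.5
orange 28 [373.1 238.6] 139.4 43.4 119.6
orange 38 [374.9 238.8] 136.7 42.6 119.6
```

Emit:
{"name": "move_arm", "arguments": {"commands": [{"tx": 0, "ty": -0.031, "tz": 0.015, "spin": 0}, {"tx": 0, "ty": -0.031, "tz": 0.015, "spin": 0}, {"tx": 0, "ty": -0.031, "tz": 0.015, "spin": 0}, {"tx": 0, "ty": -0.03, "tz": 0.015, "spin": 0}, {"tx": 0, "ty": 0, "tz": 0.036, "spin": -0.114}, {"tx": 0, "ty": 0, "tz": 0.036, "spin": -0.114}, {"tx": 0, "ty": 0, "tz": 0.036, "spin": -0.113}, {"tx": 0, "ty": 0, "tz": 0.036, "spin": -0.113}, {"tx": 0, "ty": 0, "tz": 0.036, "spin": -0.113}, {"tx": 0, "ty": 0, "tz": 0.03, "spin": 0}]}}

```text
clock: 8.65
position: [587.4, 329.5, 142.3]
tcp_rot: [0.877, -0.48, -0.001, 0.001]
contact_force: [0.4, -0.3, 0.4]
opening: 85.4
```

Emit:
{"name": "move_arm", "arguments": {"commands": [{"tx": 0, "ty": 0, "tz": 0, "spin": 0}, {"tx": 0, "ty": 0, "tz": 0, "spin": 0}]}}

```text
clock: 8.82
position: [587.9, 330.2, 143.6]
tcp_rot: [0.876, -0.482, -0.0, 0.002]
contact_force: [1.1, 0.5, 1.0]
opening: 85.1
```

```bash
cat >> h.py <<'E'
def yaw(st):
    x=Ro.from_quat(st["tcp_rot"]).as_matrix()[:,0]; return np.degrees(np.arctan2(x[1],x[0]))
def go(target,yw=None,z=None):
    "shift (tool axes, mm) and spin to target xy / yaw"
    st=state();R=Ro.from_quat(st["tcp_rot"]).as_matrix();p=st["position"]
    d=R.T@(np.array([target[0],target[1],p[2] if z is None else z])-p)
    print("pos",p.round(1),"yaw",yaw(st).round(2),"clk",round(st["clock"],2),"F",st["contact_force"].round(1),"open",round(st["opening"],1))
    print("shift tx,ty,tz",d.round(1),end=" ")
    if yw is not None:
        s=(yaw(st)-yw+180)%360-180; print("spin",np.radians(s).round(3),"(then shift if spun first:)",(Ro.from_rotvec([0,0,-np.radians(s)]).apply(d)).round(1))
    else: print()
E
python3 - <<'E'
from h import *
go((587.6,331.6),-57.5,22)
im,C,st=snap("wrist","w4");np.save("w4.npy",np.r_[st["position"],st["tcp_rot"]])
E
```

```text
pos [587.9 330.2 143.6] yaw -57.6 clk 8.82 F [1.1 0.5 1. ] open 85.1
shift tx,ty,tz [ -1.5  -0.9 121.6] spin -0.002 (then shift if spun first:) [ -1.5  -1.  121.6]
```

View pics/w4.png

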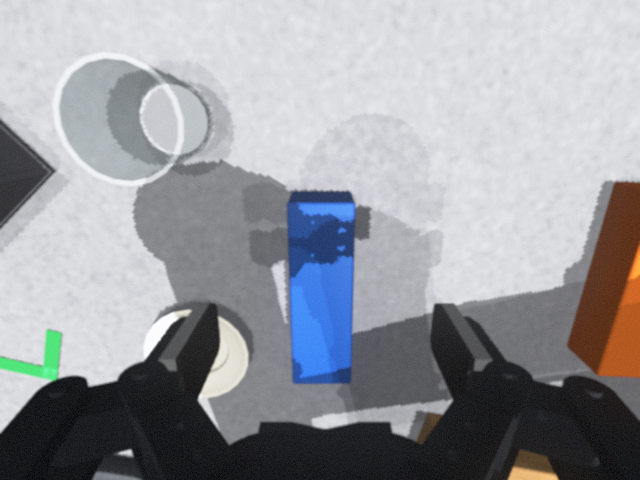

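Run:
```python
from h import *
v=np.load("w4.npy"); st=dict(position=v[:3],tcp_rot=v[3:]);W=cam("wrist",st)
R=Ro.from_quat(v[3:]).as_matrix()
for n,p,z in(("dish",(205,352),16),("beaker",(150,110),20),("bar end near",(322,200),33),("bar far",(322,382),33),("bar far L",(293,382),33),("bar far R",(351,382),33)):
    P=plane(W,[p],z)[0]; print(n,P.round(1),"tool",(R.T@(P-v[:3])).round(1))
print(proj(W,[v[:3]+[0,0,-110]]))
```

```text
dish [613.4 465.5  16. ] tool [-100.7  -94.5  127.1]
beaker [724.1 319.6  20. ] tool [  81.8 -109.8  123.3]
bar end near [602.9 307.9  33. ] tool [ 26.8  -1.2 110.6]
bar far [526.7 428.3  33. ] tool [-115.8   -1.3  110.4]
bar far L [545.5 440.2  33. ] tool [-115.7  -23.6  110.4]
bar far R [507.9 416.5  33. ] tool [-115.8   20.9  110.5]
[[323.21155433 239.58200431]]
```

Emit:
{"name": "move_arm", "arguments": {"commands": [{"tx": -0.002, "ty": -0.001, "tz": 0.034, "spin": 0}, {"tx": 0, "ty": 0, "tz": 0.034, "spin": 0}, {"tx": 0, "ty": 0, "tz": 0.034, "spin": 0}, {"tx": 0, "ty": 0, "tz": 0.019, "spin": 0}, {"tx": 0, "ty": 0, "tz": 0, "spin": 0}, {"tx": 0, "ty": 0, "tz": 0, "spin": 0}]}}

```text
clock: 9.37
position: [589.2, 334.9, 25.5]
tcp_rot: [0.877, -0.481, 0.001, -0.001]
contact_force: [0.2, 1.0, 0.7]
opening: 84.8
```

Emit:
{"name": "move_arm", "arguments": {"commands": [{"tx": 0, "ty": 0, "tz": 0, "spin": 0}, {"tx": 0, "ty": 0, "tz": 0, "spin": 0}, {"tx": 0, "ty": 0, "tz": 0, "spin": 0}, {"tx": 0, "ty": 0, "tz": 0, "spin": 0}, {"tx": 0, "ty": 0, "tz": 0, "spin": 0}, {"tx": 0, "ty": 0, "tz": 0, "spin": 0}], "grip": 0.03}}

```text
clock: 9.87
position: [588.8, 335.2, 25.8]
tcp_rot: [0.877, -0.481, 0.001, -0.002]
contact_force: [-1.0, 0.5, 6.5]
opening: 43.0
```

Emit:
{"name": "move_arm", "arguments": {"commands": [{"tx": 0, "ty": 0, "tz": -0.02, "spin": 0}, {"tx": 0, "ty": 0, "tz": -0.035, "spin": 0}, {"tx": 0, "ty": 0, "tz": -0.035, "spin": 0}, {"tx": 0.0134, "ty": 0.0366, "tz": 0, "spin": 0}, {"tx": 0.0134, "ty": 0.0366, "tz": 0, "spin": 0}, {"tx": 0.0134, "ty": 0.0366, "tz": 0, "spin": 0}, {"tx": 0.0134, "ty": 0.0366, "tz": 0, "spin": 0}, {"tx": 0.0134, "ty": 0.0366, "tz": 0, "spin": 0}, {"tx": 0, "ty": 0, "tz": 0, "spin": 0.12}, {"tx": 0, "ty": 0, "tz": 0, "spin": 0.12}]}}

```text
clock: 10.7
position: [467.2, 177.0, 113.5]
tcp_rot: [0.811, -0.586, -0.0, 0.001]
contact_force: [1.7, 1.0, -2.1]
opening: 43.3
```

Emit:
{"name": "move_arm", "arguments": {"commands": [{"tx": 0, "ty": 0, "tz": 0, "spin": 0.12}, {"tx": 0, "ty": 0, "tz": 0, "spin": 0.12}, {"tx": 0, "ty": 0, "tz": 0, "spin": 0.12}, {"tx": 0, "ty": 0, "tz": 0, "spin": 0.12}, {"tx": 0, "ty": 0, "tz": 0, "spin": 0.12}, {"tx": 0, "ty": 0, "tz": 0, "spin": 0.12}, {"tx": 0, "ty": 0, "tz": 0, "spin": 0.12}, {"tx": 0, "ty": 0, "tz": 0, "spin": 0.12}, {"tx": 0, "ty": 0, "tz": 0, "spin": 0.12}, {"tx": 0, "ty": 0, "tz": 0, "spin": 0.12}]}}

```text
clock: 11.53
position: [468.9, 179.2, 113.2]
tcp_rot: [-0.339, 0.941, 0.0, -0.0]
contact_force: [0.0, -0.3, -2.0]
opening: 42.7
```

Emit:
{"name": "move_arm", "arguments": {"commands": [{"tx": 0, "ty": 0, "tz": 0, "spin": 0.12}, {"tx": 0, "ty": 0, "tz": 0, "spin": 0.12}, {"tx": 0, "ty": 0, "tz": 0, "spin": 0.12}, {"tx": 0, "ty": 0, "tz": 0, "spin": 0.12}, {"tx": 0, "ty": 0, "tz": 0, "spin": 0.12}, {"tx": 0, "ty": 0, "tz": 0, "spin": 0.12}, {"tx": 0, "ty": 0, "tz": 0, "spin": 0.057}, {"tx": 0, "ty": 0, "tz": 0, "spin": 0}, {"tx": 0, "ty": 0, "tz": 0, "spin": 0}]}}

```text
clock: 12.28
position: [469.1, 179.3, 113.3]
tcp_rot: [0.039, 0.999, -0.0, -0.0]
contact_force: [0.9, -0.3, -2.0]
opening: 42.7
```

Run:
```python
from h import *
go((470.2,45.3),175.5,70)
im,C,st=snap("side","d2")
cv2.imwrite("pics/c9.png",cv2.resize(im[150:330,180:420],None,fx=3.3,fy=3.3))
```

```text
pos [469.1 179.3 113.3] yaw 175.54 clk 12.28 F [ 0.9 -0.3 -2. ] open 42.7
shift tx,ty,tz [ -11.6 -133.5   43.3] spin 0.001 (then shift if spun first:) [ -11.7 -133.5   43.3]
```

View pics/c9.png

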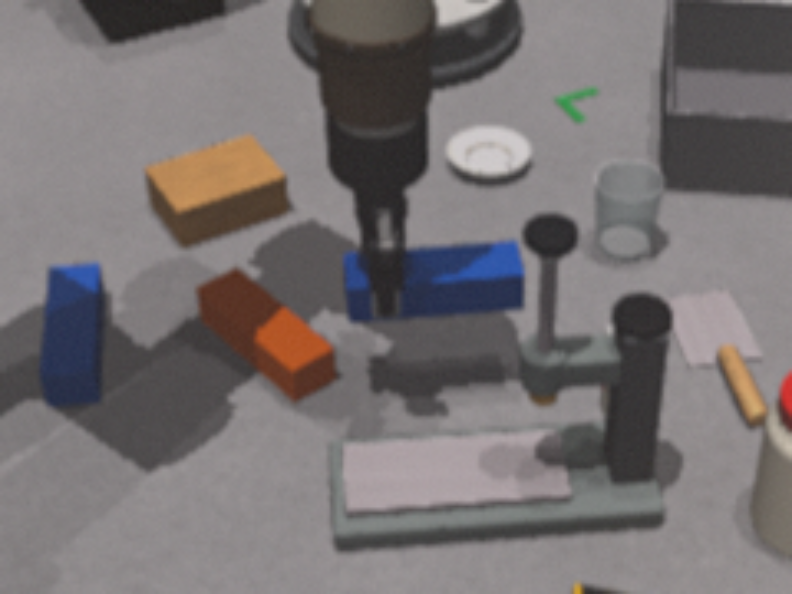

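Emit:
{"name": "move_arm", "arguments": {"commands": [{"tx": 0, "ty": 0, "tz": 0.022, "spin": 0}, {"tx": -0.0117, "ty": 0, "tz": 0.021, "spin": 0}, {"tx": 0, "ty": -0.027, "tz": 0, "spin": 0}, {"tx": 0, "ty": -0.027, "tz": 0, "spin": 0}, {"tx": 0, "ty": -0.027, "tz": 0, "spin": 0}, {"tx": 0, "ty": -0.027, "tz": 0, "spin": 0}, {"tx": 0, "ty": -0.0255, "tz": 0, "spin": 0}, {"tx": 0, "ty": 0, "tz": 0, "spin": 0}, {"tx": 0, "ty": 0, "tz": 0, "spin": 0}]}}

```text
clock: 13.08
position: [470.3, 44.3, 70.4]
tcp_rot: [0.04, 0.999, -0.0, -0.0]
contact_force: [0.5, 1.1, -2.1]
opening: 42.9
```

Run:
```python
from h import *
go((470.2,45.3),175.5,56)
im,C,st=snap("side","d3");im2,C,st=snap("scene","s3")
cv2.imwrite("pics/c10.png",np.hstack([cv2.resize(im[190:330,260:400],(400,400)),cv2.resize(im2[200:340,230:370],(400,400))]))
```

```text
pos [470.3  44.3  70.4] yaw 175.38 clk 13.08 F [ 0.5  1.1 -2.1] open 42.9
shift tx,ty,tz [ 0.2  1.  14.4] spin -0.002 (then shift if spun first:) [ 0.2  1.  14.4]
```

View pics/c10.png

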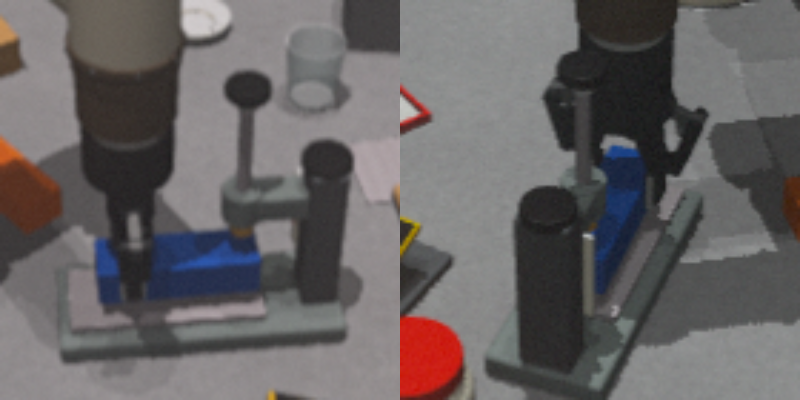

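Bar is under the foot. Lowering onto the anvil.

Emit:
{"name": "move_arm", "arguments": {"commands": [{"tx": 0, "ty": 0, "tz": 0.006, "spin": 0}, {"tx": 0, "ty": 0, "tz": 0.004, "spin": 0}, {"tx": 0, "ty": 0, "tz": 0.003, "spin": 0}, {"tx": 0, "ty": 0, "tz": 0.0015, "spin": 0}, {"tx": 0, "ty": 0, "tz": 0, "spin": 0}, {"tx": 0, "ty": 0, "tz": 0, "spin": 0}]}}

```text
clock: 13.68
position: [470.4, 45.9, 55.8]
tcp_rot: [0.039, 0.999, -0.0, -0.0]
contact_force: [-1.7, 1.8, -0.1]
opening: 43.2
```

Emit:
{"name": "move_arm", "arguments": {"commands": [{"tx": 0, "ty": 0, "tz": 0, "spin": 0}, {"tx": 0, "ty": 0, "tz": 0, "spin": 0}, {"tx": 0, "ty": 0, "tz": 0, "spin": 0}, {"tx": 0, "ty": 0, "tz": 0, "spin": 0}, {"tx": 0, "ty": 0, "tz": -0.01, "spin": 0}, {"tx": 0, "ty": 0, "tz": -0.03, "spin": 0}, {"tx": 0, "ty": 0, "tz": -0.04, "spin": 0}, {"tx": 0, "ty": 0, "tz": -0.04, "spin": 0}, {"tx": 0, "ty": 0, "tz": -0.04, "spin": 0}, {"tx": 0, "ty": 0, "tz": -0.04, "spin": 0}], "grip": 0.07}}

```text
clock: 14.52
position: [470.0, 45.1, 258.0]
tcp_rot: [0.04, 0.999, 0.0, 0.0]
contact_force: [0.4, 0.3, -0.2]
opening: 69.9
```

Emit:
{"name": "move_arm", "arguments": {"commands": [{"tx": 0, "ty": 0, "tz": -0.039, "spin": 0}, {"tx": 0, "ty": 0, "tz": 0, "spin": 0}, {"tx": 0, "ty": 0, "tz": 0, "spin": 0}], "grip": 0}}

```text
clock: 14.77
position: [471.3, 45.8, 297.3]
tcp_rot: [0.04, 0.999, 0.002, 0.003]
contact_force: [0.1, -0.6, -1.3]
opening: 34.2
```

Run:
```python
from h import *
go((566,39.0),175.5,294)
im,C,st=snap("wrist","w5");np.save("w5.npy",np.r_[st["position"],st["tcp_rot"]])
im,C,st=snap("side","d4")
```

```text
pos [471.3  45.8 297.3] yaw 175.45 clk 14.77 F [ 0.1 -0.6 -1.3] open 34.2
shift tx,ty,tz [-94.9   0.7   3.9] spin -0.001 (then shift if spun first:) [-94.9   0.7   3.9]
```

View pics/w5.png

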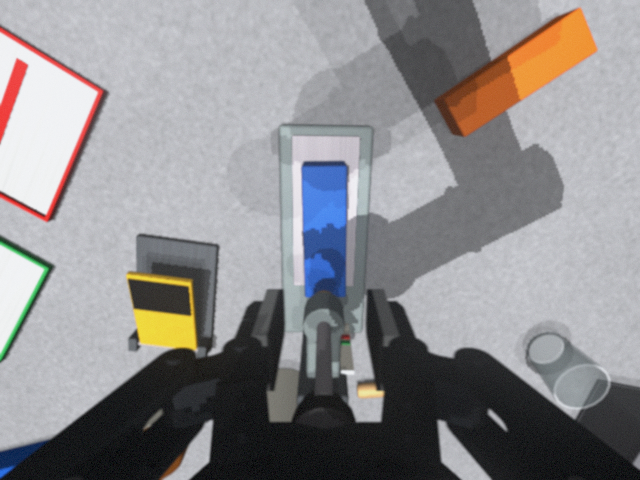

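View pics/d4.png

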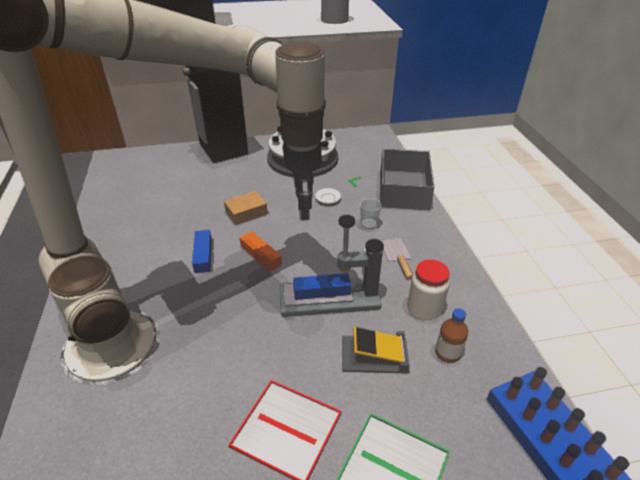

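Emit:
{"name": "move_arm", "arguments": {"commands": [{"tx": -0.032, "ty": 0, "tz": 0, "spin": 0}, {"tx": -0.032, "ty": 0, "tz": 0, "spin": 0}, {"tx": -0.031, "ty": 0.0007, "tz": 0, "spin": 0}, {"tx": 0, "ty": 0, "tz": 0.012, "spin": 0}, {"tx": 0, "ty": 0, "tz": 0.012, "spin": 0}, {"tx": 0, "ty": 0, "tz": 0.012, "spin": 0}, {"tx": 0, "ty": 0, "tz": 0.01, "spin": 0}, {"tx": 0, "ty": 0, "tz": 0.004, "spin": 0}, {"tx": 0, "ty": 0, "tz": 0, "spin": 0}, {"tx": 0, "ty": 0, "tz": 0, "spin": 0}]}}

```text
clock: 15.7
position: [565.3, 38.4, 244.7]
tcp_rot: [0.039, 0.999, -0.0, -0.0]
contact_force: [1.2, -0.9, 3.0]
opening: 0.1
```

Emit:
{"name": "move_arm", "arguments": {"commands": [{"tx": 0, "ty": 0, "tz": 0.003, "spin": 0}, {"tx": 0, "ty": 0, "tz": 0.003, "spin": 0}, {"tx": 0, "ty": 0, "tz": 0, "spin": 0}, {"tx": 0, "ty": 0, "tz": 0, "spin": 0}]}}

```text
clock: 16.03
position: [565.4, 38.4, 240.3]
tcp_rot: [0.039, 0.999, -0.0, 0.001]
contact_force: [-2.0, 0.5, 8.7]
opening: 0.1
```

Emit:
{"name": "move_arm", "arguments": {"commands": [{"tx": 0, "ty": 0, "tz": 0.002, "spin": 0}, {"tx": 0, "ty": 0, "tz": 0, "spin": 0}, {"tx": 0, "ty": 0, "tz": 0, "spin": 0}, {"tx": 0, "ty": 0, "tz": 0, "spin": 0}, {"tx": 0, "ty": 0, "tz": 0, "spin": 0}, {"tx": 0, "ty": 0, "tz": 0, "spin": 0}, {"tx": 0, "ty": 0, "tz": 0, "spin": 0}, {"tx": 0, "ty": 0, "tz": 0, "spin": 0}, {"tx": 0, "ty": 0, "tz": 0, "spin": 0}]}}

```text
clock: 16.78
position: [565.4, 38.4, 238.8]
tcp_rot: [0.039, 0.999, -0.0, 0.001]
contact_force: [-0.7, -0.0, 9.9]
opening: 0.2
```

Run:
```python
from h import *
go((566,39.0),175.5,294)
im,C,st=snap("side","d5")
cv2.imwrite("pics/c11.png",cv2.resize(im[190:330,260:400],(600,600)))
```

```text
pos [565.4  38.4 238.8] yaw 175.51 clk 16.78 F [-0.7 -0.   9.9] open 0.2
shift tx,ty,tz [ -0.7   0.6 -55.2] spin 0.0 (then shift if spun first:) [ -0.7   0.6 -55.2]
```

View pics/c11.png

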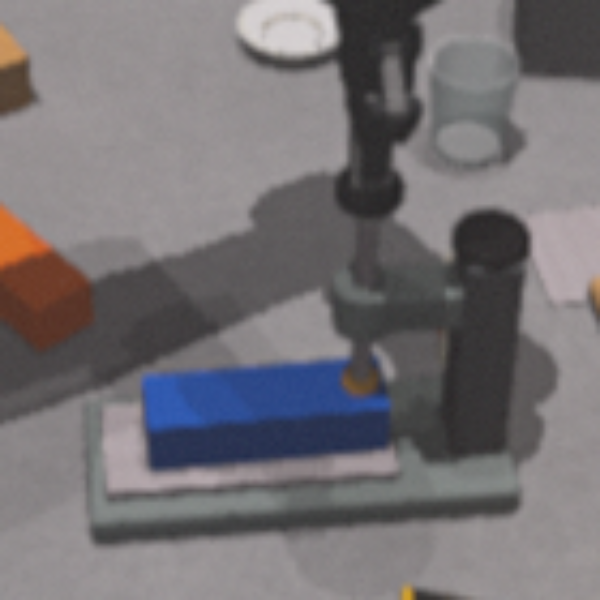

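Emit:
{"name": "move_arm", "arguments": {"commands": [{"tx": 0, "ty": 0, "tz": -0.015, "spin": 0}, {"tx": 0, "ty": 0, "tz": -0.022, "spin": 0}, {"tx": 0, "ty": 0, "tz": -0.022, "spin": 0}, {"tx": 0.032, "ty": 0, "tz": 0, "spin": 0}, {"tx": 0.032, "ty": 0, "tz": 0, "spin": 0}, {"tx": 0.031, "ty": 0, "tz": 0, "spin": 0}, {"tx": 0, "ty": 0, "tz": 0.04, "spin": 0}, {"tx": 0, "ty": 0, "tz": 0.04, "spin": 0}, {"tx": 0, "ty": 0, "tz": 0, "spin": 0}], "grip": 0}}

```text
clock: 17.58
position: [463.8, 44.5, 208.5]
tcp_rot: [0.041, 0.999, -0.002, -0.008]
contact_force: [-0.6, 0.7, -0.7]
opening: 0.4
```

Emit:
{"name": "move_arm", "arguments": {"commands": [{"tx": 0, "ty": 0, "tz": 0.03, "spin": 0}, {"tx": 0, "ty": 0, "tz": 0.03, "spin": 0}, {"tx": 0, "ty": 0, "tz": 0, "spin": 0}, {"tx": 0, "ty": 0, "tz": 0, "spin": 0}], "grip": 0.075}}

```text
clock: 17.92
position: [470.4, 45.8, 155.8]
tcp_rot: [0.039, 0.999, -0.001, -0.001]
contact_force: [-0.2, -0.2, 0.7]
opening: 48.3
```

Run:
```python
from h import *
go((470.4,45.9),175.5,56)
```

```text
pos [470.4  45.8 155.8] yaw 175.48 clk 17.92 F [-0.2 -0.2  0.7] open 48.3
shift tx,ty,tz [-0.3  0.3 99.8] spin -0.0 (then shift if spun first:) [-0.3  0.3 99.8]
```

Emit:
{"name": "move_arm", "arguments": {"commands": [{"tx": 0, "ty": 0, "tz": 0.02, "spin": 0}, {"tx": 0, "ty": 0, "tz": 0.02, "spin": 0}, {"tx": 0, "ty": 0, "tz": 0.03, "spin": 0}, {"tx": 0, "ty": 0, "tz": 0.0295, "spin": 0}, {"tx": 0, "ty": 0, "tz": 0, "spin": 0}, {"tx": 0, "ty": 0, "tz": 0, "spin": 0}], "grip": 0.075}}

```text
clock: 18.42
position: [471.6, 46.4, 57.3]
tcp_rot: [0.039, 0.999, -0.0, -0.0]
contact_force: [0.5, 1.1, 0.7]
opening: 74.6
```

Emit:
{"name": "move_arm", "arguments": {"commands": [{"tx": 0, "ty": 0, "tz": 0, "spin": 0}, {"tx": 0, "ty": 0, "tz": 0, "spin": 0}, {"tx": 0, "ty": 0, "tz": 0, "spin": 0}, {"tx": 0, "ty": 0, "tz": 0, "spin": 0}, {"tx": 0, "ty": 0, "tz": 0, "spin": 0}, {"tx": 0, "ty": 0, "tz": -0.013, "spin": 0}, {"tx": 0, "ty": 0, "tz": 0, "spin": 0}], "grip": 0.03}}

```text
clock: 19.0
position: [471.9, 46.7, 71.8]
tcp_rot: [0.039, 0.999, 0.001, 0.002]
contact_force: [0.3, 0.3, -1.7]
opening: 43.2
```

Emit:
{"name": "move_arm", "arguments": {"commands": [{"tx": 0, "ty": -0.03, "tz": 0, "spin": 0}, {"tx": 0, "ty": -0.03, "tz": 0, "spin": 0}, {"tx": 0, "ty": -0.032, "tz": 0, "spin": 0}, {"tx": 0, "ty": 0, "tz": -0.03, "spin": 0}, {"tx": 0, "ty": 0, "tz": -0.035, "spin": 0}, {"tx": 0, "ty": 0, "tz": -0.035, "spin": 0}, {"tx": 0.01, "ty": -0.03, "tz": -0.035, "spin": 0}, {"tx": 0.01, "ty": -0.03, "tz": -0.035, "spin": 0}, {"tx": 0.01, "ty": -0.03, "tz": -0.035, "spin": 0}, {"tx": 0.01, "ty": -0.035, "tz": 0, "spin": 0}]}}

```text
clock: 19.83
position: [420.6, -157.9, 269.0]
tcp_rot: [0.038, 0.999, -0.001, 0.007]
contact_force: [1.9, -0.6, -1.1]
opening: 43.0
```

Emit:
{"name": "move_arm", "arguments": {"commands": [{"tx": 0.01, "ty": -0.036, "tz": 0, "spin": 0}, {"tx": 0.01, "ty": -0.036, "tz": 0, "spin": 0}, {"tx": 0.01, "ty": -0.036, "tz": 0, "spin": 0}, {"tx": 0, "ty": -0.036, "tz": 0, "spin": 0}, {"tx": 0, "ty": 0, "tz": 0, "spin": 0}, {"tx": 0, "ty": 0, "tz": 0, "spin": 0}]}}

```text
clock: 20.33
position: [375.4, -299.3, 261.6]
tcp_rot: [0.042, 0.999, 0.0, -0.0]
contact_force: [0.6, 0.6, -2.4]
opening: 43.0
```

Run:
```python
from h import *
im,C,st=snap("wrist","w6");np.save("w6.npy",np.r_[st["position"],st["tcp_rot"]]);go((0,0))
S=cam("scene");c1=lambda p:(np.array(p)-1)/2.8+[70,205]
for n,c in(("pass",[(40,173),(209,109),(278,207),(100,277)]),("rej",[(245,80),(394,20),(477,101),(324,168)])):
    P=plane(S,c1(c),10)[:,:2];print(n,P.mean(0).round(1),P.round(0).tolist(),[np.linalg.norm(P[i]-P[i-1]).round(0) for i in range(4)])
```

```text
pos [ 375.8 -298.2  261.6] yaw 175.34 clk 20.38 F [-0.2  0.  -2.1] open 43.2
shift tx,ty,tz [398.8 266.7   0.5] 
pass [ 561.3 -405.1] [[572.0, -521.0], [443.0, -415.0], [553.0, -289.0], [677.0, -396.0]] [np.float64(163.0), np.float64(167.0), np.float64(167.0), np.float64(164.0)]
rej [ 376.  -286.9] [[392.0, -402.0], [258.0, -301.0], [361.0, -172.0], [493.0, -272.0]] [np.float64(165.0), np.float64(168.0), np.float64(165.0), np.float64(165.0)]
```

View pics/w6.png

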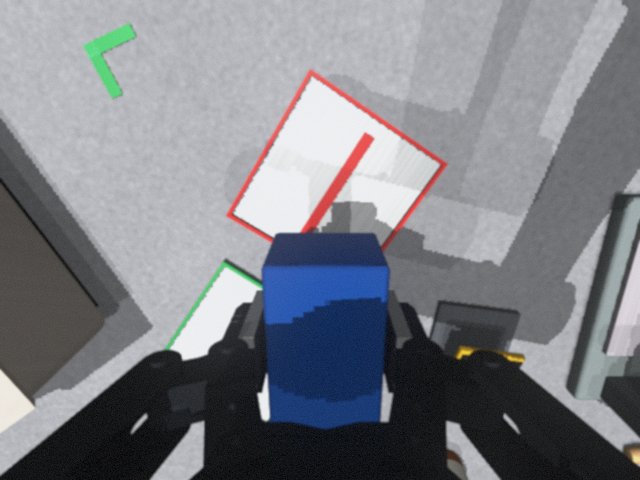

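Run:
```python
from h import *
v=np.load("w6.npy"); W=cam("wrist",dict(position=v[:3],tcp_rot=v[3:]))
P=plane(W,[(312,71),(446,163),(230,214),(226,262)],10);print(P.round(1),P[1:3].mean(0), np.degrees(np.arctan2(*(P[2]-P[0])[1::-1])))
```

```text
[[ 258.  -302.5   10. ]
 [ 353.7 -176.4   10. ]
 [ 388.2 -401.    10. ]
 [ 441.5 -414.1   10. ]] [ 370.91270797 -288.66447175   10.        ] -37.12570086653523
```

Emit:
{"name": "move_arm", "arguments": {"commands": [{"tx": -0.034, "ty": -0.024, "tz": 0, "spin": 0}, {"tx": -0.034, "ty": -0.024, "tz": 0, "spin": 0}, {"tx": -0.034, "ty": -0.024, "tz": 0, "spin": 0}, {"tx": -0.034, "ty": -0.024, "tz": 0, "spin": 0}, {"tx": 0, "ty": 0, "tz": 0.025, "spin": 0.103}, {"tx": 0, "ty": 0, "tz": 0.025, "spin": 0.103}, {"tx": 0, "ty": 0, "tz": 0.025, "spin": 0.103}, {"tx": 0, "ty": 0, "tz": 0.025, "spin": 0.103}, {"tx": 0, "ty": 0, "tz": 0.025, "spin": 0.103}, {"tx": 0, "ty": 0, "tz": 0.025, "spin": 0.103}]}}

```text
clock: 21.22
position: [505.2, -402.5, 111.0]
tcp_rot: [0.343, 0.939, 0.0, -0.0]
contact_force: [1.3, 1.0, -1.7]
opening: 43.0
```

Emit:
{"name": "move_arm", "arguments": {"commands": [{"tx": 0, "ty": 0, "tz": 0.03, "spin": 0}, {"tx": 0, "ty": 0, "tz": 0.02, "spin": 0}, {"tx": 0, "ty": 0, "tz": 0, "spin": 0}, {"tx": 0, "ty": 0, "tz": 0, "spin": 0}]}}

```text
clock: 21.55
position: [504.7, -403.0, 61.3]
tcp_rot: [0.341, 0.94, 0.0, -0.001]
contact_force: [0.3, 0.0, -1.5]
opening: 42.8
```

Run:
```python
from h import *
go((504.9,-404.5),140,31)
im,C,st=snap("scene","s4")
cv2.imwrite("pics/c12.png",cv2.resize(im[190:330,60:260],(800,560),interpolation=cv2.INTER_CUBIC))
```

```text
pos [ 504.7 -403.    61.3] yaw 140.18 clk 21.55 F [ 0.3  0.  -1.5] open 42.8
shift tx,ty,tz [-1.2 -1.  30.3] spin 0.003 (then shift if spun first:) [-1.2 -1.  30.3]
```

View pics/c12.png

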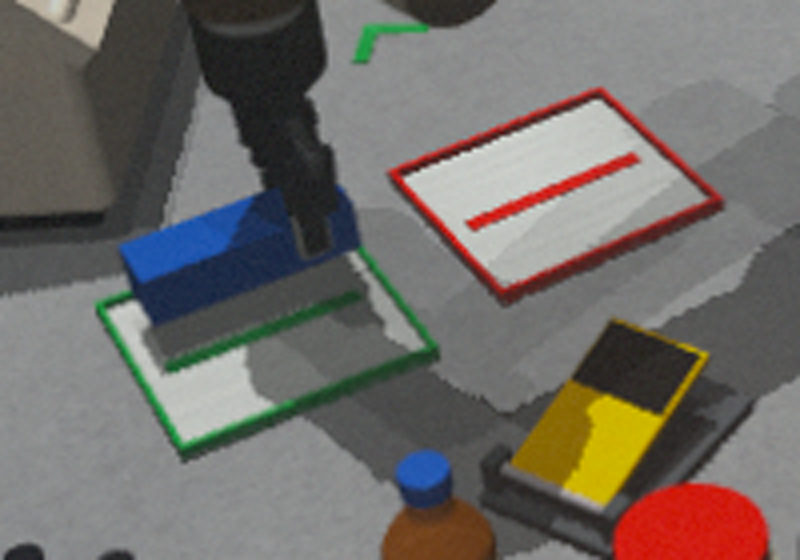

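Emit:
{"name": "move_arm", "arguments": {"commands": [{"tx": -0.001, "ty": -0.001, "tz": 0.015, "spin": 0}, {"tx": 0, "ty": 0, "tz": 0.009, "spin": 0}, {"tx": 0, "ty": 0, "tz": 0.004, "spin": 0}, {"tx": 0, "ty": 0, "tz": 0.002, "spin": 0}, {"tx": 0, "ty": 0, "tz": 0, "spin": 0}, {"tx": 0, "ty": 0, "tz": 0, "spin": 0}]}}

```text
clock: 22.1
position: [505.3, -406.2, 33.1]
tcp_rot: [0.341, 0.94, -0.0, 0.001]
contact_force: [-0.5, 0.9, -0.2]
opening: 43.1
```

Emit:
{"name": "move_arm", "arguments": {"commands": [{"tx": 0, "ty": 0, "tz": 0.001, "spin": 0}, {"tx": 0, "ty": 0, "tz": 0, "spin": 0}, {"tx": 0, "ty": 0, "tz": 0, "spin": 0}]}}

```text
clock: 22.35
position: [505.3, -406.2, 32.9]
tcp_rot: [0.341, 0.94, -0.0, 0.001]
contact_force: [-1.6, 2.7, 6.0]
opening: 42.9
```

Emit:
{"name": "move_arm", "arguments": {"commands": [{"tx": 0, "ty": 0, "tz": 0, "spin": 0}, {"tx": 0, "ty": 0, "tz": 0, "spin": 0}, {"tx": 0, "ty": 0, "tz": 0, "spin": 0}, {"tx": 0, "ty": 0, "tz": -0.01, "spin": 0}, {"tx": 0, "ty": 0, "tz": -0.03, "spin": 0}, {"tx": 0, "ty": 0, "tz": -0.04, "spin": 0}, {"tx": 0, "ty": 0, "tz": -0.04, "spin": 0}, {"tx": 0, "ty": 0, "tz": -0.04, "spin": 0}, {"tx": 0, "ty": 0, "tz": -0.04, "spin": 0}, {"tx": 0, "ty": 0, "tz": -0.04, "spin": 0}], "grip": 0.06}}

```text
clock: 23.18
position: [504.1, -405.8, 274.2]
tcp_rot: [0.342, 0.94, -0.0, 0.001]
contact_force: [0.6, 0.1, -0.8]
opening: 59.9
```

Run:
```python
from h import *
go((504.9,-404.5),140,31)
im,C,st=snap("scene","s5")
cv2.imwrite("pics/c13.png",cv2.resize(im[190:330,60:260],(800,560),interpolation=cv2.INTER_CUBIC))
im,C,st=snap("wrist","w7")
```

```text
pos [ 504.1 -405.8  274.2] yaw 140.05 clk 23.18 F [ 0.6  0.1 -0.8] open 59.9
shift tx,ty,tz [  0.5   1.4 243.2] spin 0.001 (then shift if spun first:) [  0.5   1.4 243.2]
```

View pics/c13.png

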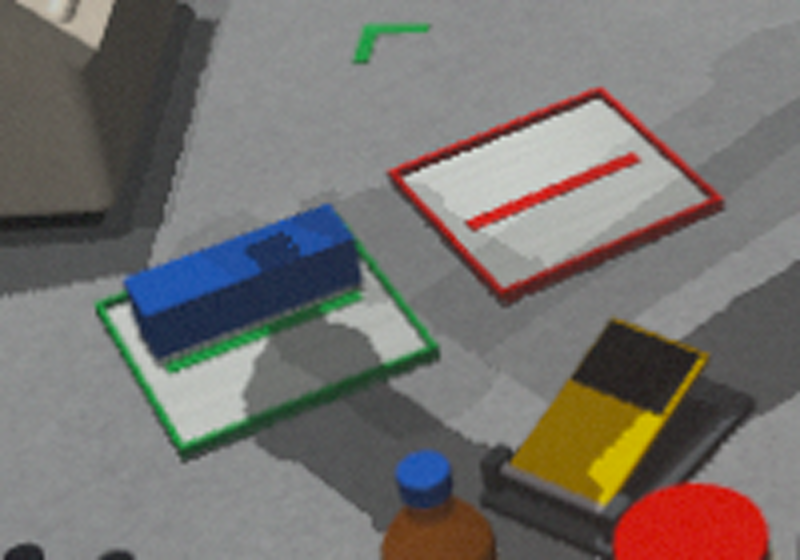

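View pics/w7.png

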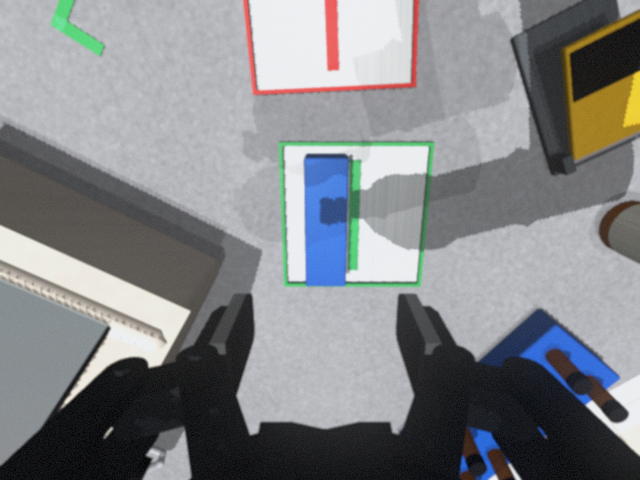

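Run:
```python
from h import *
s=state();W=cam("wrist",s)
T=plane(W,[(280,142),(433,142),(420,286),(288,286)],10)[:,:2];B=plane(W,[(305,155),(349,155),(346,286),(306,286)],42)[:,:2]
print("tray",T.mean(0).round(1),[np.linalg.norm(T[i]-T[i-1]).round(0) for i in range(4)]);c=T.mean(0);a=np.radians(-40)
R=np.array([[np.cos(a),np.sin(a)],[-np.sin(a),np.cos(a)]])
print("bar",B.mean(0).round(1),[np.linalg.norm(B[i]-B[i-1]).round(0) for i in range(4)],(R@(B-c).T).T.round(1).tolist(),(R@(T-c).T).T.round(1).tolist(),(R@(B.mean(0)-c)).round(1))
im=cv2.imread("pics/w7.png");cv2.imwrite("pics/c14.png",cv2.resize(im[130:300,260:450],None,fx=3.5,fy=3.5,interpolation=cv2.INTER_CUBIC))
```

```text
tray [ 557.4 -407. ] [np.float64(166.0), np.float64(159.0), np.float64(166.0), np.float64(156.0)]
bar [ 534.1 -429.3] [np.float64(141.0), np.float64(42.0), np.float64(141.0), np.float64(44.0)] [[-73.7, -53.0], [-73.8, -10.6], [66.7, -10.4], [66.8, -53.9]] [[-82.9, -80.4], [-83.3, 78.2], [82.8, 79.2], [83.3, -77.0]] [ -3.5 -32. ]
```

View pics/c14.png

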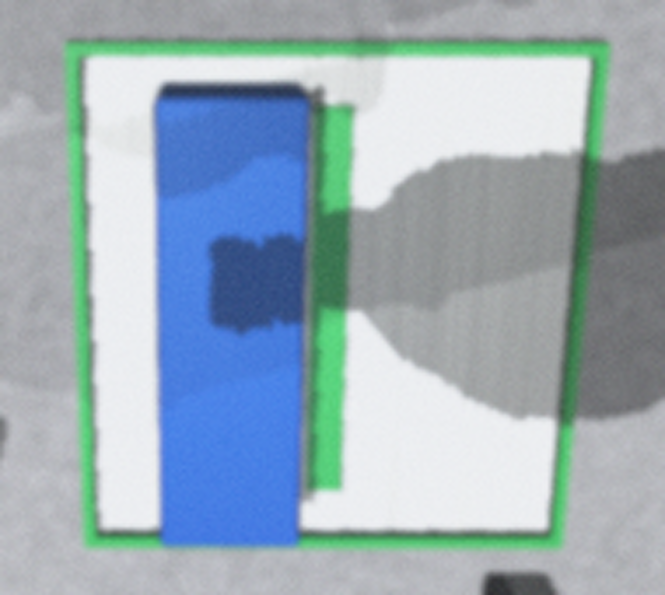

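Emit:
{"name": "move_arm", "arguments": {"commands": [{"tx": 0.0277, "ty": 0.0212, "tz": 0, "spin": 0}, {"tx": 0.0277, "ty": 0.0212, "tz": 0, "spin": 0}, {"tx": 0.0277, "ty": 0.0212, "tz": 0, "spin": 0}, {"tx": 0.0277, "ty": 0.0212, "tz": 0, "spin": 0}, {"tx": 0.0277, "ty": 0.0212, "tz": 0, "spin": 0}, {"tx": 0.0277, "ty": 0.0212, "tz": 0, "spin": 0}, {"tx": 0.0277, "ty": 0.0212, "tz": 0, "spin": 0}, {"tx": 0.0277, "ty": 0.0212, "tz": 0, "spin": 0}, {"tx": 0.0277, "ty": 0.0212, "tz": 0, "spin": 0}, {"tx": 0.0277, "ty": 0.0212, "tz": 0, "spin": 0}], "grip": 0.085}}

```text
clock: 24.12
position: [427.6, -64.2, 271.6]
tcp_rot: [0.342, 0.94, 0.0, 0.001]
contact_force: [0.6, 0.9, 0.1]
opening: 84.7
```

Run:
```python
from h import *
go((353,275.5),119.6);print(state()["qpos"].round(2))
```

```text
pos [427.6 -64.2 271.6] yaw 140.03 clk 24.12 F [0.6 0.9 0.1] open 84.7
shift tx,ty,tz [ 2.754e+02  2.124e+02 -1.000e-01] spin 0.357 (then shift if spun first:) [ 3.322e+02  1.029e+02 -1.000e-01]
[ 0.23  0.03 -0.4   0.   -1.14 -2.5 ]
```

Emit:
{"name": "move_arm", "arguments": {"commands": [{"tx": 0, "ty": 0, "tz": 0, "spin": -0.116}, {"tx": 0, "ty": 0, "tz": 0, "spin": -0.116}, {"tx": 0, "ty": 0, "tz": 0, "spin": -0.116}, {"tx": 0, "ty": 0, "tz": 0, "spin": -0.116}, {"tx": 0, "ty": 0, "tz": 0, "spin": -0.116}, {"tx": 0, "ty": 0, "tz": 0, "spin": -0.116}, {"tx": 0, "ty": 0, "tz": 0, "spin": -0.116}, {"tx": 0, "ty": 0, "tz": 0, "spin": -0.116}, {"tx": 0, "ty": 0, "tz": 0, "spin": -0.116}, {"tx": 0, "ty": 0, "tz": 0, "spin": -0.116}]}}

```text
clock: 24.95
position: [428.3, -65.6, 271.5]
tcp_rot: [-0.232, 0.973, -0.0, 0.0]
contact_force: [0.5, 0.8, 0.3]
opening: 85.1
```

Emit:
{"name": "move_arm", "arguments": {"commands": [{"tx": 0, "ty": 0, "tz": 0, "spin": -0.116}, {"tx": 0, "ty": 0, "tz": 0, "spin": -0.116}, {"tx": 0, "ty": 0, "tz": 0, "spin": -0.116}, {"tx": 0, "ty": 0, "tz": 0, "spin": -0.116}, {"tx": 0, "ty": 0, "tz": 0, "spin": -0.116}, {"tx": 0, "ty": 0, "tz": 0, "spin": -0.116}, {"tx": 0, "ty": 0, "tz": 0, "spin": -0.116}, {"tx": 0, "ty": 0, "tz": 0, "spin": -0.116}, {"tx": 0, "ty": 0, "tz": 0, "spin": -0.116}, {"tx": 0, "ty": 0, "tz": 0, "spin": -0.116}]}}

```text
clock: 25.78
position: [428.3, -65.6, 271.5]
tcp_rot: [0.727, -0.686, 0.0, -0.0]
contact_force: [0.5, -0.1, -0.1]
opening: 85.0
```

Emit:
{"name": "move_arm", "arguments": {"commands": [{"tx": 0, "ty": 0, "tz": 0, "spin": -0.116}, {"tx": 0, "ty": 0, "tz": 0, "spin": -0.116}, {"tx": 0, "ty": 0, "tz": 0, "spin": -0.116}, {"tx": 0, "ty": 0, "tz": 0, "spin": -0.116}, {"tx": 0, "ty": 0, "tz": 0, "spin": 0}, {"tx": 0, "ty": 0, "tz": 0, "spin": 0}]}}

```text
clock: 26.28
position: [428.3, -65.6, 271.4]
tcp_rot: [0.863, -0.505, 0.0, -0.0]
contact_force: [1.5, 0.4, 0.1]
opening: 84.7
```

Run:
```python
from h import *
go((394.7,202.5),-60.4);print(state()["qpos"].round(2))
im,C,st=snap("scene","s6")
```

```text
pos [428.3 -65.6 271.4] yaw -60.61 clk 26.28 F [1.5 0.4 0.1] open 84.7
shift tx,ty,tz [-250.1 -102.3    0. ] spin -0.004 (then shift if spun first:) [-249.7 -103.2    0. ]
[ 0.23  0.03 -0.39  0.   -1.14  0.29]
```

View pics/s6.png

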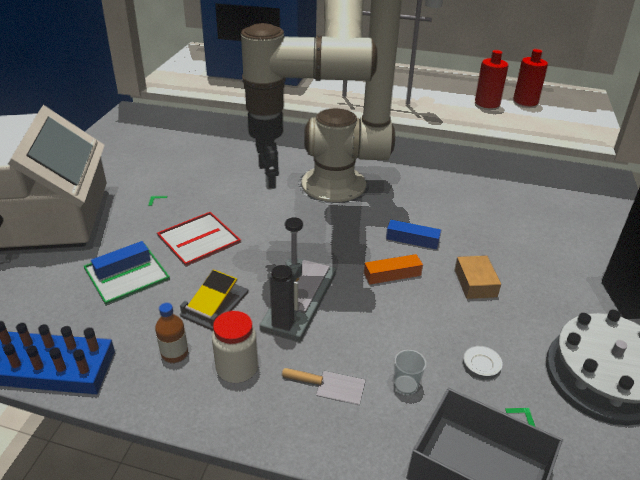

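Emit:
{"name": "move_arm", "arguments": {"commands": [{"tx": -0.0312, "ty": -0.0128, "tz": 0, "spin": -0.004}, {"tx": -0.0312, "ty": -0.0128, "tz": 0, "spin": 0}, {"tx": -0.0312, "ty": -0.0128, "tz": 0, "spin": 0}, {"tx": -0.0312, "ty": -0.0128, "tz": 0, "spin": 0}, {"tx": -0.0312, "ty": -0.0128, "tz": 0.02, "spin": 0}, {"tx": -0.0312, "ty": -0.0128, "tz": 0.02, "spin": 0}, {"tx": -0.0312, "ty": -0.0128, "tz": 0.03, "spin": 0}, {"tx": -0.0312, "ty": -0.0128, "tz": 0.03, "spin": 0}, {"tx": 0, "ty": 0, "tz": 0.02, "spin": 0}, {"tx": 0, "ty": 0, "tz": 0, "spin": 0}]}}

```text
clock: 27.17
position: [391.6, 196.4, 152.0]
tcp_rot: [0.865, -0.502, -0.001, 0.004]
contact_force: [-1.1, 0.4, 0.0]
opening: 85.0
```

Emit:
{"name": "move_arm", "arguments": {"commands": [{"tx": 0, "ty": 0, "tz": 0, "spin": 0}, {"tx": 0, "ty": 0, "tz": 0, "spin": 0}]}}

```text
clock: 27.33
position: [394.8, 196.9, 156.9]
tcp_rot: [0.865, -0.502, 0.0, -0.001]
contact_force: [0.9, -0.1, 0.7]
opening: 85.5
```

Run:
```python
from h import *
go((394.7,202.5),-60.4,25)
im,C,st=snap("wrist","w8");np.save("w8.npy",np.r_[st["position"],st["tcp_rot"]])
```

```text
pos [394.8 196.9 156.9] yaw -60.27 clk 27.33 F [ 0.9 -0.1  0.7] open 85.5
shift tx,ty,tz [ -4.9  -2.5 131.9] spin 0.002 (then shift if spun first:) [ -4.9  -2.5 131.9]
```

View pics/w8.png

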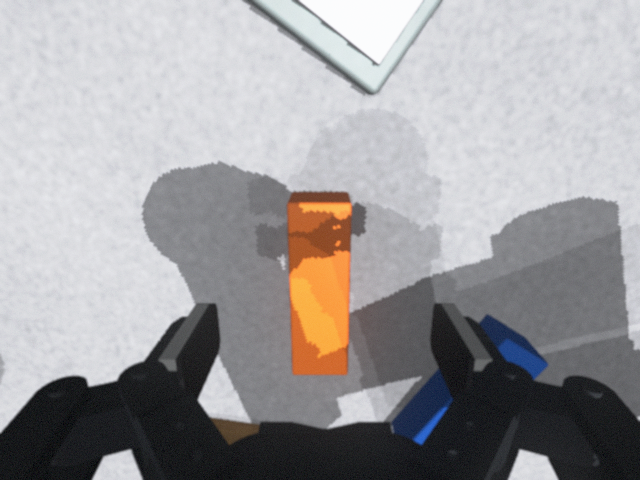

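Run:
```python
from h import *
v=np.load("w8.npy"); W=cam("wrist",dict(position=v[:3],tcp_rot=v[3:]));R=Ro.from_quat(v[3:]).as_matrix()
for z in(28,38):
    P=plane(W,[(288,203),(351,203),(348,376),(292,376)],z);q=(P-v[:3])@R;print(z,q.round(1).tolist(),q.mean(0).round(1))
```

```text
28 [[20.4, -25.1, 128.9], [20.5, 19.0, 128.8], [-125.2, 19.9, 128.8], [-125.2, -26.1, 128.9]] [-52.4  -3.1 128.9]
38 [[22.8, -24.1, 118.9], [22.8, 18.2, 118.8], [-117.0, 19.1, 118.8], [-117.1, -25.1, 118.9]] [-47.1  -3.  118.9]
```

Emit:
{"name": "move_arm", "arguments": {"commands": [{"tx": -0.005, "ty": -0.003, "tz": 0.035, "spin": 0}, {"tx": 0, "ty": 0, "tz": 0.035, "spin": 0}, {"tx": 0, "ty": 0, "tz": 0.035, "spin": 0}, {"tx": 0, "ty": 0, "tz": 0.025, "spin": 0}, {"tx": 0, "ty": 0, "tz": 0, "spin": 0}, {"tx": 0, "ty": 0, "tz": 0, "spin": 0}]}}

```text
clock: 27.88
position: [394.8, 202.5, 26.2]
tcp_rot: [0.865, -0.502, 0.0, 0.0]
contact_force: [-0.0, 0.8, 0.7]
opening: 84.9
```

Emit:
{"name": "move_arm", "arguments": {"commands": [{"tx": 0, "ty": 0, "tz": 0, "spin": 0}, {"tx": 0, "ty": 0, "tz": 0, "spin": 0}, {"tx": 0, "ty": 0, "tz": 0, "spin": 0}, {"tx": 0, "ty": 0, "tz": 0, "spin": 0}, {"tx": 0, "ty": 0, "tz": 0, "spin": 0}, {"tx": 0, "ty": 0, "tz": 0, "spin": 0}], "grip": 0.03}}

```text
clock: 28.38
position: [395.2, 203.7, 27.6]
tcp_rot: [0.865, -0.501, 0.001, -0.002]
contact_force: [-0.0, -1.1, 8.1]
opening: 43.0
```

Emit:
{"name": "move_arm", "arguments": {"commands": [{"tx": 0, "ty": 0, "tz": -0.02, "spin": 0}, {"tx": 0, "ty": 0, "tz": -0.035, "spin": 0}, {"tx": 0, "ty": 0, "tz": -0.031, "spin": 0}, {"tx": 0.029, "ty": -0.0266, "tz": 0, "spin": 0}, {"tx": 0.029, "ty": -0.0266, "tz": 0, "spin": 0}, {"tx": 0, "ty": 0, "tz": 0, "spin": 0.12}, {"tx": 0, "ty": 0, "tz": 0, "spin": 0.12}, {"tx": 0, "ty": 0, "tz": 0, "spin": 0.12}, {"tx": 0, "ty": 0, "tz": 0, "spin": 0.12}, {"tx": 0, "ty": 0, "tz": 0, "spin": 0.12}]}}

```text
clock: 29.22
position: [468.6, 178.4, 112.0]
tcp_rot: [-0.676, 0.737, 0.0, -0.0]
contact_force: [-0.3, -0.6, -3.2]
opening: 43.0
```

Emit:
{"name": "move_arm", "arguments": {"commands": [{"tx": 0, "ty": 0, "tz": 0, "spin": 0.12}, {"tx": 0, "ty": 0, "tz": 0, "spin": 0.12}, {"tx": 0, "ty": 0, "tz": 0, "spin": 0.12}, {"tx": 0, "ty": 0, "tz": 0, "spin": 0.12}, {"tx": 0, "ty": 0, "tz": 0, "spin": 0.12}, {"tx": 0, "ty": 0, "tz": 0, "spin": 0.12}, {"tx": 0, "ty": 0, "tz": 0, "spin": 0.12}, {"tx": 0, "ty": 0, "tz": 0, "spin": 0.12}, {"tx": 0, "ty": 0, "tz": 0, "spin": 0.12}, {"tx": 0, "ty": 0, "tz": 0, "spin": 0.12}]}}

```text
clock: 30.05
position: [468.5, 178.5, 112.0]
tcp_rot: [-0.142, 0.99, 0.0, -0.0]
contact_force: [-0.5, 0.3, -2.4]
opening: 42.9
```

Emit:
{"name": "move_arm", "arguments": {"commands": [{"tx": 0, "ty": 0, "tz": 0, "spin": 0.12}, {"tx": 0, "ty": 0, "tz": 0, "spin": 0.12}, {"tx": 0, "ty": 0, "tz": 0, "spin": 0.12}, {"tx": 0, "ty": 0, "tz": 0, "spin": 0.008}, {"tx": 0, "ty": 0, "tz": 0, "spin": 0}, {"tx": 0, "ty": 0, "tz": 0, "spin": 0}]}}

```text
clock: 30.55
position: [468.9, 178.7, 111.9]
tcp_rot: [0.037, 0.999, 0.0, -0.0]
contact_force: [0.2, -0.1, -2.4]
opening: 43.3
```

Run:
```python
from h import *
go((470.2,45.3),175.5,72)
im,C,st=snap("side","d6")
cv2.imwrite("pics/c15.png",cv2.resize(im[150:330,180:420],None,fx=3.3,fy=3.3))
```

```text
pos [468.9 178.7 111.9] yaw 175.71 clk 30.55 F [ 0.2 -0.1 -2.4] open 43.3
shift tx,ty,tz [ -11.3 -132.9   39.8] spin 0.004 (then shift if spun first:) [ -11.8 -132.9   39.8]
```

View pics/c15.png

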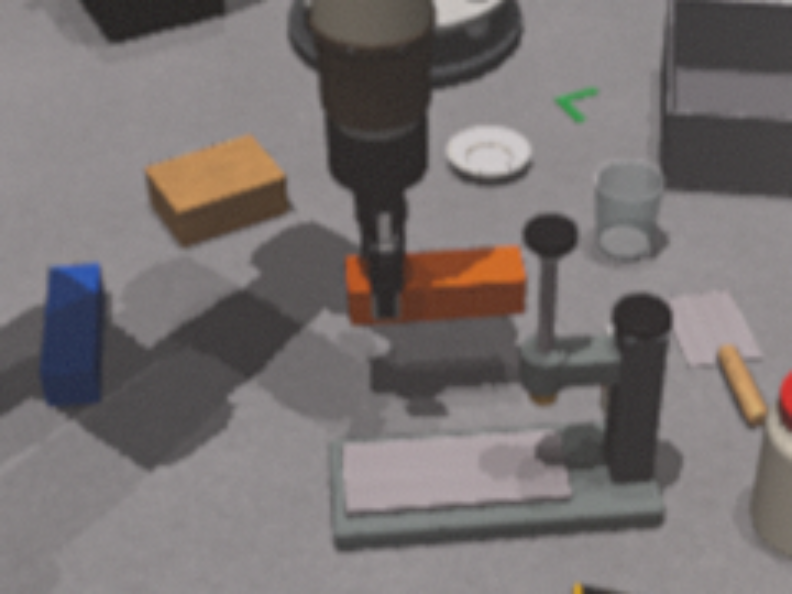

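Emit:
{"name": "move_arm", "arguments": {"commands": [{"tx": 0, "ty": 0, "tz": 0.021, "spin": 0.004}, {"tx": -0.0115, "ty": 0, "tz": 0.02, "spin": 0}, {"tx": 0, "ty": -0.027, "tz": 0, "spin": 0}, {"tx": 0, "ty": -0.027, "tz": 0, "spin": 0}, {"tx": 0, "ty": -0.027, "tz": 0, "spin": 0}, {"tx": 0, "ty": -0.027, "tz": 0, "spin": 0}, {"tx": 0, "ty": -0.0249, "tz": 0, "spin": 0}, {"tx": 0, "ty": 0, "tz": 0, "spin": 0}, {"tx": 0, "ty": 0, "tz": 0, "spin": 0}]}}

```text
clock: 31.35
position: [469.7, 44.3, 70.8]
tcp_rot: [0.041, 0.999, -0.0, -0.0]
contact_force: [0.6, -0.9, -2.6]
opening: 43.3
```

Emit:
{"name": "move_arm", "arguments": {"commands": [{"tx": 0, "ty": 0, "tz": 0.006, "spin": 0}, {"tx": 0, "ty": 0, "tz": 0.004, "spin": 0}, {"tx": 0, "ty": 0, "tz": 0.003, "spin": 0}, {"tx": 0, "ty": 0, "tz": 0.001, "spin": 0}, {"tx": 0, "ty": 0, "tz": 0, "spin": 0}, {"tx": 0, "ty": 0, "tz": 0, "spin": 0}]}}

```text
clock: 31.85
position: [469.8, 46.2, 57.7]
tcp_rot: [0.04, 0.999, -0.0, -0.0]
contact_force: [-5.3, 1.9, 10.9]
opening: 43.2
```

Emit:
{"name": "move_arm", "arguments": {"commands": [{"tx": 0, "ty": 0, "tz": -0.001, "spin": 0}, {"tx": 0, "ty": 0, "tz": 0, "spin": 0}, {"tx": 0, "ty": 0, "tz": 0, "spin": 0}, {"tx": 0, "ty": 0, "tz": 0, "spin": 0}, {"tx": 0, "ty": 0, "tz": -0.01, "spin": 0}, {"tx": 0, "ty": 0, "tz": -0.03, "spin": 0}, {"tx": 0, "ty": 0, "tz": -0.04, "spin": 0}, {"tx": 0, "ty": 0, "tz": -0.04, "spin": 0}, {"tx": 0, "ty": 0, "tz": -0.04, "spin": 0}, {"tx": 0, "ty": 0, "tz": -0.04, "spin": 0}], "grip": 0.07}}

```text
clock: 32.68
position: [469.4, 45.3, 259.6]
tcp_rot: [0.041, 0.999, 0.0, 0.0]
contact_force: [1.2, 0.1, -0.8]
opening: 69.7
```

Emit:
{"name": "move_arm", "arguments": {"commands": [{"tx": 0, "ty": 0, "tz": -0.038, "spin": 0}, {"tx": 0, "ty": 0, "tz": 0, "spin": 0}, {"tx": 0, "ty": 0, "tz": 0, "spin": 0}], "grip": 0}}

```text
clock: 32.93
position: [470.7, 45.9, 297.9]
tcp_rot: [0.041, 0.999, 0.001, 0.003]
contact_force: [-0.1, 0.1, -0.9]
opening: 34.3
```

Run:
```python
from h import *
go((566,39.0),175.5,294)
im,C,st=snap("side","d7");im2,C,st=snap("wrist","w9")
cv2.imwrite("pics/c16.png",np.hstack([cv2.resize(im[190:330,260:400],(400,400)),cv2.resize(im2[110:310,220:420],(400,400))]))
```

```text
pos [470.7  45.9 297.9] yaw 175.35 clk 32.93 F [-0.1  0.1 -0.9] open 34.3
shift tx,ty,tz [-95.5   0.8   4.4] spin -0.003 (then shift if spun first:) [-95.5   0.6   4.4]
```

View pics/c16.png

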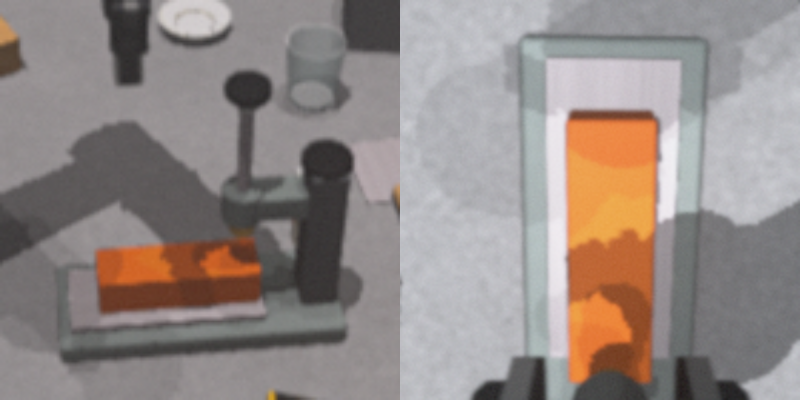

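Orange is flat with its end under the foot; pushing the cap as before.

Emit:
{"name": "move_arm", "arguments": {"commands": [{"tx": -0.032, "ty": 0, "tz": 0, "spin": 0}, {"tx": -0.032, "ty": 0, "tz": 0, "spin": 0}, {"tx": -0.031, "ty": 0.0007, "tz": 0, "spin": 0}, {"tx": 0, "ty": 0, "tz": 0.012, "spin": 0}, {"tx": 0, "ty": 0, "tz": 0.012, "spin": 0}, {"tx": 0, "ty": 0, "tz": 0.012, "spin": 0}, {"tx": 0, "ty": 0, "tz": 0.01, "spin": 0}, {"tx": 0, "ty": 0, "tz": 0.004, "spin": 0}, {"tx": 0, "ty": 0, "tz": 0, "spin": 0}, {"tx": 0, "ty": 0, "tz": 0, "spin": 0}]}}

```text
clock: 33.87
position: [564.4, 38.3, 245.6]
tcp_rot: [0.04, 0.999, -0.0, -0.0]
contact_force: [0.8, -0.4, 3.2]
opening: -0.2
```

Emit:
{"name": "move_arm", "arguments": {"commands": [{"tx": 0, "ty": 0, "tz": 0.003, "spin": 0}, {"tx": 0, "ty": 0, "tz": 0.003, "spin": 0}, {"tx": 0, "ty": 0, "tz": 0.001, "spin": 0}, {"tx": 0, "ty": 0, "tz": 0, "spin": 0}, {"tx": 0, "ty": 0, "tz": 0, "spin": 0}]}}

```text
clock: 34.28
position: [564.5, 38.2, 240.5]
tcp_rot: [0.04, 0.999, -0.0, 0.001]
contact_force: [-1.6, -0.9, 8.4]
opening: -0.3
```

Emit:
{"name": "move_arm", "arguments": {"commands": [{"tx": 0, "ty": 0, "tz": 0.002, "spin": 0}, {"tx": 0, "ty": 0, "tz": 0, "spin": 0}, {"tx": 0, "ty": 0, "tz": 0, "spin": 0}, {"tx": 0, "ty": 0, "tz": 0, "spin": 0}, {"tx": 0, "ty": 0, "tz": 0, "spin": 0}, {"tx": 0, "ty": 0, "tz": 0, "spin": 0}, {"tx": 0, "ty": 0, "tz": 0, "spin": 0}, {"tx": 0, "ty": 0, "tz": 0, "spin": 0}, {"tx": 0, "ty": 0, "tz": 0, "spin": 0}, {"tx": 0, "ty": 0, "tz": 0, "spin": 0}]}}

```text
clock: 35.12
position: [564.5, 38.3, 238.9]
tcp_rot: [0.04, 0.999, -0.0, 0.001]
contact_force: [-2.2, 0.2, 9.3]
opening: 0.1
```

Run:
```python
from h import *
go((566,39.0),175.5,294)
im,C,st=snap("side","d8")
cv2.imwrite("pics/c17.png",cv2.resize(im[190:330,260:400],(500,500)))
```

```text
pos [564.5  38.3 238.9] yaw 175.38 clk 35.12 F [-2.2  0.2  9.3] open 0.1
shift tx,ty,tz [ -1.6   0.9 -55.1] spin -0.002 (then shift if spun first:) [ -1.6   0.9 -55.1]
```

View pics/c17.png

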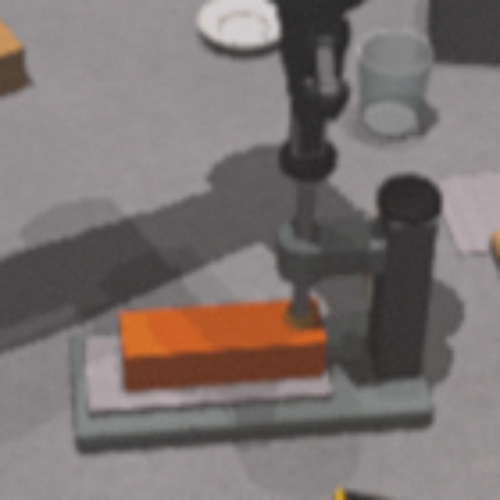

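Orange reads full too (stops 37.5 mm above the zero). I'll release the foot and fetch the bar.

Emit:
{"name": "move_arm", "arguments": {"commands": [{"tx": 0, "ty": 0, "tz": -0.015, "spin": 0}, {"tx": 0, "ty": 0, "tz": -0.022, "spin": 0}, {"tx": 0, "ty": 0, "tz": -0.022, "spin": 0}, {"tx": 0.032, "ty": 0, "tz": 0, "spin": 0}, {"tx": 0.032, "ty": 0, "tz": 0, "spin": 0}, {"tx": 0.031, "ty": 0, "tz": 0, "spin": 0}, {"tx": 0, "ty": 0, "tz": 0.04, "spin": 0}, {"tx": 0, "ty": 0, "tz": 0.04, "spin": 0}, {"tx": 0, "ty": 0, "tz": 0, "spin": 0}], "grip": 0}}

```text
clock: 35.92
position: [463.3, 44.6, 208.7]
tcp_rot: [0.042, 0.999, -0.002, -0.008]
contact_force: [-1.0, -0.4, -1.3]
opening: -0.2
```

Emit:
{"name": "move_arm", "arguments": {"commands": [{"tx": 0, "ty": 0, "tz": 0.02, "spin": 0}, {"tx": 0, "ty": 0, "tz": 0.02, "spin": 0}, {"tx": 0, "ty": 0, "tz": 0, "spin": 0}, {"tx": 0, "ty": 0, "tz": 0, "spin": 0}, {"tx": 0, "ty": 0, "tz": 0, "spin": 0}], "grip": 0.075}}

```text
clock: 36.33
position: [470.9, 46.4, 177.2]
tcp_rot: [0.04, 0.999, 0.0, 0.001]
contact_force: [0.3, 0.0, 0.1]
opening: 60.6
```

Run:
```python
from h import *
go((470,46),175.5,57.5)
```

```text
pos [470.9  46.4 177.2] yaw 175.37 clk 36.33 F [0.3 0.  0.1] open 60.6
shift tx,ty,tz [  1.1  -0.5 119.7] spin -0.002 (then shift if spun first:) [  1.1  -0.5 119.7]
```

Emit:
{"name": "move_arm", "arguments": {"commands": [{"tx": 0, "ty": 0, "tz": 0.03, "spin": 0}, {"tx": 0, "ty": 0, "tz": 0.03, "spin": 0}, {"tx": 0, "ty": 0, "tz": 0.03, "spin": 0}, {"tx": 0, "ty": 0, "tz": 0.028, "spin": 0}, {"tx": 0, "ty": 0, "tz": 0, "spin": 0}, {"tx": 0, "ty": 0, "tz": 0, "spin": 0}]}}

```text
clock: 36.83
position: [470.4, 46.2, 58.1]
tcp_rot: [0.04, 0.999, -0.0, -0.0]
contact_force: [1.0, 0.0, 0.6]
opening: 75.0
```

Emit:
{"name": "move_arm", "arguments": {"commands": [{"tx": 0, "ty": 0, "tz": 0, "spin": 0}, {"tx": 0, "ty": 0, "tz": 0, "spin": 0}, {"tx": 0, "ty": 0, "tz": 0, "spin": 0}, {"tx": 0, "ty": 0, "tz": 0, "spin": 0}, {"tx": 0, "ty": 0, "tz": 0, "spin": 0}, {"tx": 0, "ty": 0, "tz": -0.013, "spin": 0}, {"tx": 0, "ty": 0, "tz": 0, "spin": 0}], "grip": 0.03}}

```text
clock: 37.42
position: [471.1, 46.6, 73.0]
tcp_rot: [0.04, 0.999, 0.001, 0.002]
contact_force: [1.3, 0.2, -2.5]
opening: 43.1
```

Emit:
{"name": "move_arm", "arguments": {"commands": [{"tx": 0, "ty": -0.03, "tz": 0, "spin": 0}, {"tx": 0, "ty": -0.03, "tz": 0, "spin": 0}, {"tx": 0, "ty": -0.032, "tz": 0, "spin": 0}, {"tx": 0, "ty": 0, "tz": -0.03, "spin": 0}, {"tx": 0, "ty": 0, "tz": -0.035, "spin": 0}, {"tx": 0, "ty": 0, "tz": -0.035, "spin": 0}, {"tx": -0.012, "ty": -0.0336, "tz": 0, "spin": 0}, {"tx": -0.012, "ty": -0.0336, "tz": 0, "spin": 0}, {"tx": -0.012, "ty": -0.0336, "tz": 0, "spin": 0}, {"tx": -0.012, "ty": -0.0336, "tz": 0, "spin": 0}]}}

```text
clock: 38.25
position: [499.1, -184.6, 171.0]
tcp_rot: [0.04, 0.999, 0.0, 0.0]
contact_force: [1.5, 0.9, -2.7]
opening: 43.0
```

Emit:
{"name": "move_arm", "arguments": {"commands": [{"tx": -0.012, "ty": -0.0336, "tz": 0, "spin": 0}, {"tx": -0.012, "ty": -0.0336, "tz": 0, "spin": 0}, {"tx": -0.012, "ty": -0.0336, "tz": 0, "spin": 0}, {"tx": -0.012, "ty": -0.0336, "tz": 0, "spin": 0}, {"tx": 0, "ty": 0, "tz": 0, "spin": 0.12}, {"tx": 0, "ty": 0, "tz": 0, "spin": 0.12}, {"tx": 0, "ty": 0, "tz": 0, "spin": 0.12}, {"tx": 0, "ty": 0, "tz": 0, "spin": 0.12}, {"tx": 0, "ty": 0, "tz": 0, "spin": 0.12}, {"tx": 0, "ty": 0, "tz": 0, "spin": 0.02}]}}

```text
clock: 39.08
position: [535.7, -321.1, 170.0]
tcp_rot: [0.345, 0.939, 0.0, -0.001]
contact_force: [-0.9, 0.3, -3.1]
opening: 43.0
```

Run:
```python
from h import *
go((550,-355.5),140,70)
```

```text
pos [ 535.7 -321.1  170. ] yaw 139.63 clk 39.08 F [-0.9  0.3 -3.1] open 43.0
shift tx,ty,tz [-33.3 -17.  100. ] spin -0.006 (then shift if spun first:) [-33.2 -17.2 100. ]
```

Emit:
{"name": "move_arm", "arguments": {"commands": [{"tx": -0.0166, "ty": -0.0086, "tz": 0, "spin": -0.006}, {"tx": -0.0166, "ty": -0.0086, "tz": 0.02, "spin": 0}, {"tx": 0, "ty": 0, "tz": 0.035, "spin": 0}, {"tx": 0, "ty": 0, "tz": 0.035, "spin": 0}, {"tx": 0, "ty": 0, "tz": 0.01, "spin": 0}, {"tx": 0, "ty": 0, "tz": 0, "spin": 0}, {"tx": 0, "ty": 0, "tz": 0, "spin": 0}]}}

```text
clock: 39.67
position: [551.2, -356.1, 71.2]
tcp_rot: [0.34, 0.941, -0.0, 0.0]
contact_force: [0.4, 0.8, -1.2]
opening: 42.7
```

Run:
```python
from h import *
go((550,-355.5),140,33)
im,C,st=snap("scene","s7")
cv2.imwrite("pics/c18.png",cv2.resize(im[190:330,60:260],(800,560),interpolation=cv2.INTER_CUBIC))
```

```text
pos [ 551.2 -356.1   71.2] yaw 140.28 clk 39.67 F [ 0.4  0.8 -1.2] open 42.7
shift tx,ty,tz [ 1.3 -0.3 38.2] spin 0.005 (then shift if spun first:) [ 1.3 -0.3 38.2]
```

View pics/c18.png

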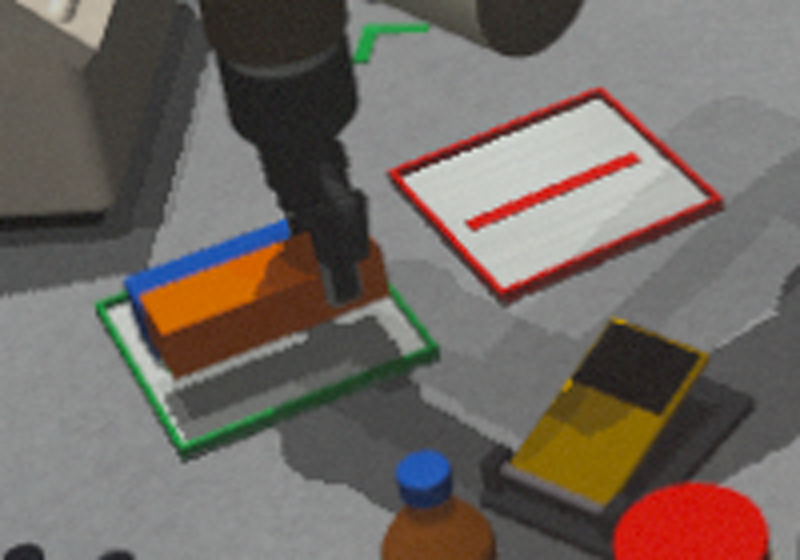

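Emit:
{"name": "move_arm", "arguments": {"commands": [{"tx": 0, "ty": 0, "tz": 0.015, "spin": 0.005}, {"tx": 0, "ty": 0, "tz": 0.012, "spin": 0}, {"tx": 0, "ty": 0, "tz": 0.006, "spin": 0}, {"tx": 0, "ty": 0, "tz": 0.003, "spin": 0}, {"tx": 0, "ty": 0, "tz": 0, "spin": 0}, {"tx": 0, "ty": 0, "tz": 0, "spin": 0}]}}

```text
clock: 40.22
position: [551.1, -356.0, 35.4]
tcp_rot: [0.343, 0.939, -0.0, 0.001]
contact_force: [0.4, -0.0, -2.9]
opening: 43.1
```

Emit:
{"name": "move_arm", "arguments": {"commands": [{"tx": 0, "ty": 0, "tz": 0.001, "spin": 0}, {"tx": 0, "ty": 0, "tz": 0.001, "spin": 0}, {"tx": 0, "ty": 0, "tz": 0, "spin": 0}, {"tx": 0, "ty": 0, "tz": 0, "spin": 0}]}}

```text
clock: 40.55
position: [551.3, -356.1, 34.2]
tcp_rot: [0.343, 0.939, -0.0, 0.001]
contact_force: [-1.4, 1.6, 5.6]
opening: 42.9
```

Down on the floor. Release gently and rise.

Emit:
{"name": "move_arm", "arguments": {"commands": [{"tx": 0, "ty": 0, "tz": 0, "spin": 0}, {"tx": 0, "ty": 0, "tz": 0, "spin": 0}, {"tx": 0, "ty": 0, "tz": 0, "spin": 0}, {"tx": 0, "ty": 0, "tz": -0.01, "spin": 0}, {"tx": 0, "ty": 0, "tz": -0.03, "spin": 0}, {"tx": 0, "ty": 0, "tz": -0.04, "spin": 0}, {"tx": 0, "ty": 0, "tz": -0.04, "spin": 0}, {"tx": 0, "ty": 0, "tz": -0.04, "spin": 0}, {"tx": 0, "ty": 0, "tz": -0.04, "spin": 0}, {"tx": 0, "ty": 0, "tz": -0.04, "spin": 0}], "grip": 0.054}}

```text
clock: 41.38
position: [550.2, -355.7, 275.7]
tcp_rot: [0.343, 0.939, -0.0, 0.001]
contact_force: [0.9, -0.4, 0.2]
opening: 54.0
```

Run:
```python
from h import *
im,C,st=snap("scene","s8");im2,C,st=snap("wrist","w10");go((567,-143),None);np.save("w10.npy",np.r_[st["position"],st["tcp_rot"]])
cv2.imwrite("pics/c19.png",np.hstack([cv2.resize(im[225:315,70:190],(400,300),interpolation=cv2.INTER_CUBIC),cv2.resize(im2,(400,300))]))
```

```text
pos [ 553.4 -357.8  283. ] yaw 139.93 clk 41.48 F [0.4 0.2 0.5] open 53.8
shift tx,ty,tz [127.8 173.2  -1.7]
```

View pics/c19.png

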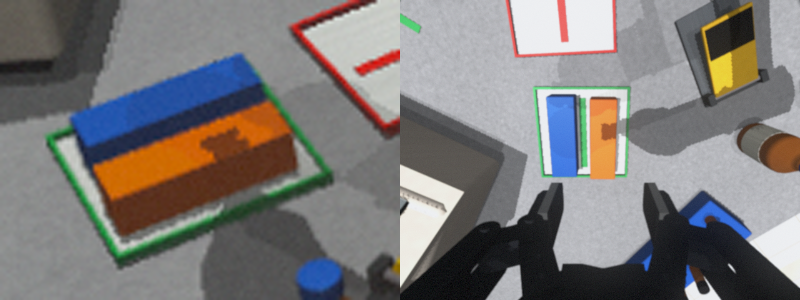

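View pics/w10.png

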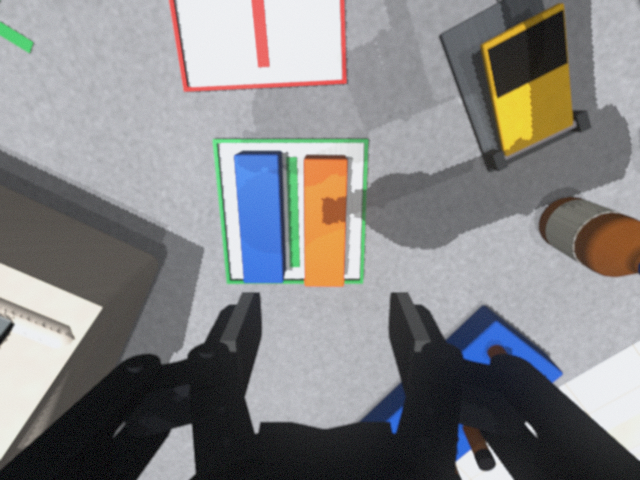

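Run:
```python
from h import *
v=np.load("w10.npy"); s=state();W=cam("wrist",s)
T=plane(W,[(214,139),(369,139),(363,283),(228,283)],10)[:,:2];c=T.mean(0);a=np.radians(-40)
R=np.array([[np.cos(a),np.sin(a)],[-np.sin(a),np.cos(a)]])
for n,p in(("blue",[(236,154),(281,154),(283,282),(244,281)]),("orange",[(305,157),(348,157),(344,286),(305,285)])):
    B=plane(W,p,42)[:,:2];print(n,(R@(B-c).T).T.round(1).tolist(),(R@(B.mean(0)-c)).round(1),[np.linalg.norm(B[i]-B[i-1]).round(0) for i in range(4)])
S=cam("scene")
go((567,-143),None)
```

```text
blue [[-71.6, -51.2], [-71.6, -7.8], [65.6, -11.0], [64.3, -53.3]] [ -3.3 -30.8] [np.float64(136.0), np.float64(43.0), np.float64(137.0), np.float64(42.0)]
orange [[-68.7, 15.4], [-68.7, 57.0], [70.5, 55.5], [69.3, 12.9]] [ 0.6 35.2] [np.float64(138.0), np.float64(42.0), np.float64(139.0), np.float64(43.0)]
pos [ 553.4 -357.8  283. ] yaw 139.93 clk 41.48 F [0.4 0.2 0.5] open 53.8
shift tx,ty,tz [127.8 173.2  -1.7]
```

Emit:
{"name": "move_arm", "arguments": {"commands": [{"tx": 0.0213, "ty": 0.0289, "tz": 0, "spin": 0}, {"tx": 0.0213, "ty": 0.0289, "tz": 0, "spin": 0}, {"tx": 0.0213, "ty": 0.0289, "tz": 0, "spin": 0}, {"tx": 0.0213, "ty": 0.0289, "tz": 0, "spin": 0}, {"tx": 0.0213, "ty": 0.0289, "tz": 0, "spin": 0}, {"tx": 0.0213, "ty": 0.0289, "tz": 0, "spin": 0}, {"tx": 0, "ty": 0, "tz": 0.035, "spin": 0}, {"tx": 0, "ty": 0, "tz": 0.035, "spin": 0}, {"tx": 0, "ty": 0, "tz": 0.035, "spin": 0}, {"tx": 0, "ty": 0, "tz": 0.035, "spin": 0}], "grip": 0}}

```text
clock: 42.32
position: [564.8, -140.4, 132.2]
tcp_rot: [0.343, 0.94, 0.0, 0.001]
contact_force: [0.5, -0.2, -0.7]
opening: 0.0
```

Emit:
{"name": "move_arm", "arguments": {"commands": [{"tx": 0, "ty": 0, "tz": 0.035, "spin": 0}, {"tx": 0, "ty": 0, "tz": 0.015, "spin": 0}, {"tx": 0, "ty": 0, "tz": 0, "spin": 0}, {"tx": 0, "ty": 0, "tz": 0, "spin": 0}]}}

```text
clock: 42.65
position: [564.9, -141.0, 82.7]
tcp_rot: [0.343, 0.939, -0.0, -0.0]
contact_force: [-0.4, -0.2, 0.7]
opening: 0.2
```

Run:
```python
from h import *
go((567,-143),None,47)
im,C,st=snap("side","d9")
cv2.imwrite("pics/c20.png",cv2.resize(im[280:400,320:460],None,fx=5,fy=5,interpolation=cv2.INTER_CUBIC))
```

```text
pos [ 564.9 -141.    82.7] yaw 139.91 clk 42.65 F [-0.4 -0.2  0.7] open 0.2
shift tx,ty,tz [-2.9 -0.1 35.7]
```

View pics/c20.png

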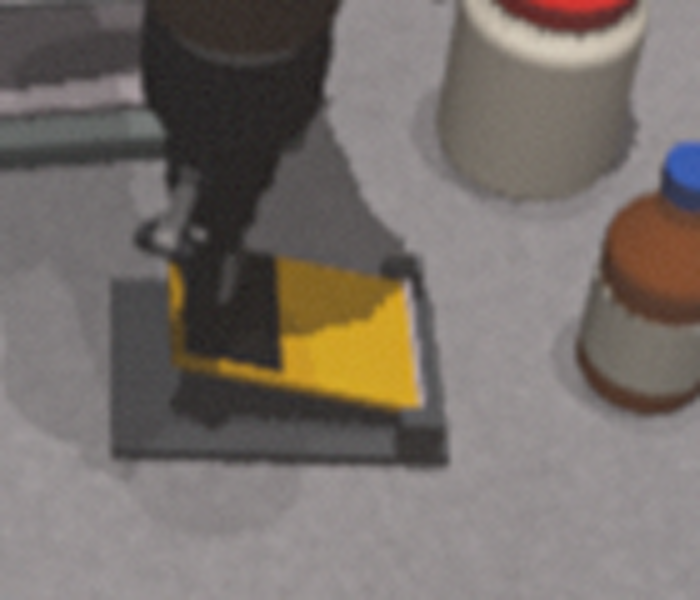

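Emit:
{"name": "move_arm", "arguments": {"commands": [{"tx": -0.001, "ty": -0.001, "tz": 0.008, "spin": 0}, {"tx": 0, "ty": 0, "tz": 0.007, "spin": 0}, {"tx": 0, "ty": 0, "tz": 0.007, "spin": 0}, {"tx": 0, "ty": 0, "tz": 0.006, "spin": 0}, {"tx": 0, "ty": 0, "tz": 0.005, "spin": 0}, {"tx": 0, "ty": 0, "tz": 0.003, "spin": 0}, {"tx": 0, "ty": 0, "tz": 0, "spin": 0}, {"tx": 0, "ty": 0, "tz": 0, "spin": 0}]}}

```text
clock: 43.37
position: [563.5, -142.0, 47.2]
tcp_rot: [0.343, 0.939, -0.0, -0.001]
contact_force: [-4.7, 1.4, 7.2]
opening: -0.2
```

Emit:
{"name": "move_arm", "arguments": {"commands": [{"tx": 0, "ty": 0, "tz": 0.0025, "spin": 0}, {"tx": 0, "ty": 0, "tz": 0, "spin": 0}, {"tx": 0, "ty": 0, "tz": 0, "spin": 0}, {"tx": 0, "ty": 0, "tz": 0, "spin": 0}, {"tx": 0, "ty": 0, "tz": 0, "spin": 0}]}}

```text
clock: 43.78
position: [563.6, -142.1, 46.8]
tcp_rot: [0.343, 0.939, -0.0, -0.001]
contact_force: [-7.6, 4.2, 19.1]
opening: 0.0
```

Run:
```python
from h import *
go((567,-143),None,47)
im,C,st=snap("side","d10")
cv2.imwrite("pics/c21.png",cv2.resize(im[280:400,320:460],None,fx=4,fy=4,interpolation=cv2.INTER_CUBIC))
```

```text
pos [ 563.6 -142.1   46.8] yaw 139.92 clk 43.78 F [-7.6  4.2 19.1] open 0.0
shift tx,ty,tz [-3.2  1.5 -0.2]
```

View pics/c21.png

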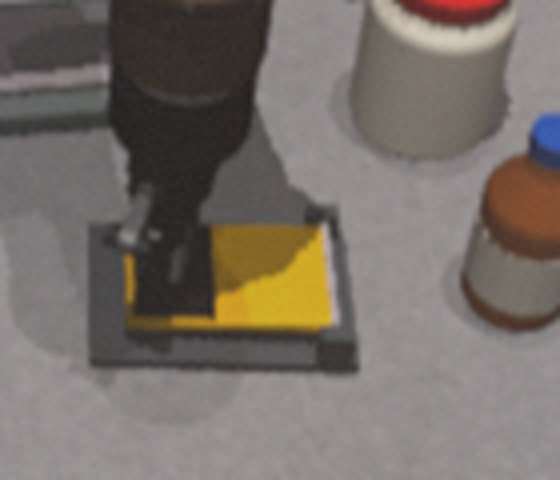

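Pedal is flat on its stop (force rose to 19 N). Let it up and check.

Emit:
{"name": "move_arm", "arguments": {"commands": [{"tx": 0, "ty": 0, "tz": -0.01, "spin": 0}, {"tx": 0, "ty": 0, "tz": -0.025, "spin": 0}, {"tx": 0, "ty": 0, "tz": -0.036, "spin": 0}, {"tx": 0, "ty": 0, "tz": -0.036, "spin": 0}, {"tx": 0, "ty": 0, "tz": -0.036, "spin": 0}, {"tx": 0, "ty": 0, "tz": -0.036, "spin": 0}, {"tx": 0, "ty": 0, "tz": -0.036, "spin": 0}, {"tx": 0, "ty": 0, "tz": -0.036, "spin": 0}, {"tx": 0, "ty": 0, "tz": 0, "spin": 0}, {"tx": 0, "ty": 0, "tz": 0, "spin": 0}]}}

```text
clock: 44.67
position: [565.7, -142.3, 297.8]
tcp_rot: [0.343, 0.939, 0.001, 0.003]
contact_force: [-0.8, 0.8, 0.1]
opening: 0.2
```

Run:
```python
from h import *
go((567,-143),None,47)
snap("side","d11");snap("scene","s9")
```

```text
pos [ 565.7 -142.3  297.8] yaw 139.87 clk 44.67 F [-0.8  0.8  0.1] open 0.2
shift tx,ty,tz [ -0.3  -0.8 250.8]
```

View pics/d11.png

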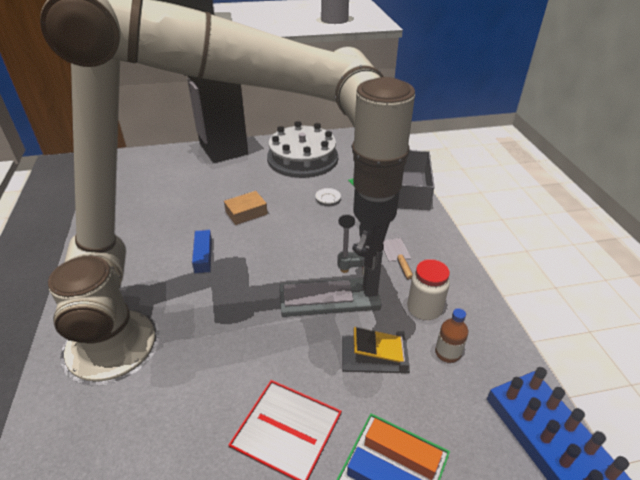

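View pics/s9.png

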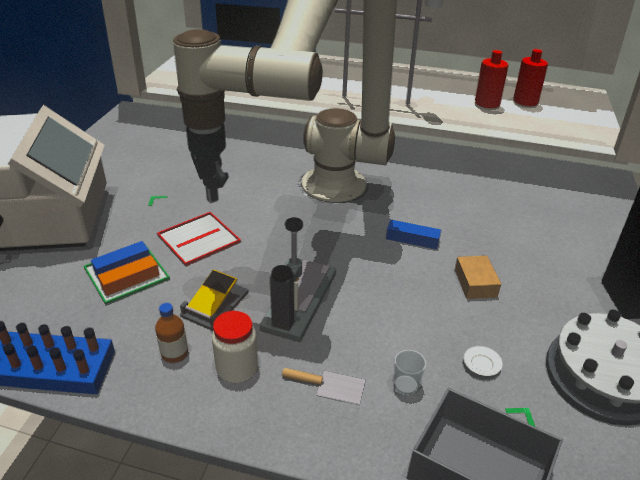

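Both bars lie flat in the pass tray (scene about (122,268)). The pedal and foot are up, the arm touches nothing, the bystanders are where they were, and no yellow bar shows in any view.

```bash
python3 -c "
from bench import close_job;print(close_job())"
```

```text
the job is handed in; nothing more can be done
None
```

The job is done and handed in at about 45 s of the 210 s allowed. No verdict was reported.

- **Zero:** I pushed the foot down to the bare anvil (10.2 N felt) and stored the zero with the pedal on its stop (13.9 N).
- **Blue bar:** I took the one farther from the base. The cap stopped about 37.5 mm above the zero position, so it is full thickness and went in the pass tray.
- **Orange bar:** it also stopped about 37.5 mm above the zero, so it is full thickness and went in the pass tray.
- **Yellow bar:** no yellow bar showed in any of the scene, side or wrist views, so I treated it as absent. The reject tray is empty.
- **Closing the batch:** I pressed the pedal again to its stop (19 N, lying flat in the picture) and let it up.

**Last checks:**
- In the tray's own frame, the bar centres were at about (-3, -31) mm for blue and (+1, +35) mm for orange, both flat.
- In the final pictures the pedal and foot were up, nothing was touching the arm, and the bystanders and the second blue bar had not visibly moved.

**Disagreements:** none that affected the result. The camera estimates of the cap and tray positions differed by up to about 7 mm between views, so I used averaged or fitted values. The first move call was refused because each row needs all four keys; nothing moved.

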